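# Make up the fixed-end and floating-end bearing kits

### The arm

A 6-joint arm with a two-finger parallel gripper is mounted at the origin on a cart in front of the work surface, level with it; the furniture and walls round the work are solid. World frame = base frame: x ahead of the robot, y to its left, z up, the work surface at z = 0. Lengths are in m, angles in rad, forces in N, time in s.
With the tool pointing down it reaches from about 0.35 to 0.975 m from the base axis. Payload 4.9 kg.
Tool frame: the origin (TCP) lies on the front face of the gripper's body, between the roots of the fingers; the fingertips stand 73 mm ahead of it and the grasp point (between the pads) lies 54 mm ahead of it; z points along the fingers, y is the line along which they close (so a half turn about z gives the same grasp; the last joint's range is limited). The gripper opens to 85 mm and grips with 20 to 120 N. Pads are 22 mm wide; open, the fingers measure 114 mm over their backs; the gripper's body (76 mm by 85 mm) begins 54 mm behind the grasp point. The pads swing forward as they close: fully open they stand 13 mm farther back than shut.
Start: joints at [1.188, 0.053, 1.613, -0, 1.476, -0.119], TCP at [0.163, 0.603, 0.304] pointing down, gripper open.
Joint ranges: [-3.01, 3.01], [-1.01, 2.22], [0.06, 2.58], [-1.02, 4.17], [0.09, 2.62], [-3.14, 3.14]. Speed limits (rad/s): [2.57, 2.57, 3.14, 3.14, 3.14, 3.14].

### API

Orientations are given as a rotation vector (axis times angle).
In Python, from station import status, imaging, order gives the robot as it stands.
- The arm moves only by the tool arm_command, never from a script. Its argument "increments" is a list of rows, each an object with "slide": the shift along the tool's x, y, z in m, a list of three; "spin": the turn about the tool's z in degrees; "gripper": the opening, from -1 (shut) to 1 (fully open). In form: [{"slide": [x, y, z], "spin": spin, "gripper": gripper}, ...]. A call has 1 to 8 rows; each row is the pose to reach, as a shift and turn from the pose commanded when the call began, along the tool's axes at that moment; what a row does not reach only later rows make up. A row lasts 1/12 s, in which the tool goes at most 41.7 mm and 7.16 degrees, less where a joint would pass 70% of its speed; a pose out of reach is approached as far as the arm can. A call with a gripper value outside its range is refused whole. The fingers move at their own pace and stop on an object; "newtons" is the grip in N (left out, the last holds). Time passes only in rows, so rows that repeat a pose let the fingers close. It gives the time, the measured TCP pose, the force, the opening and the grip force at its end, in the units of the state.
- status.get_obs(): the state, without advancing time (a new reading comes with each control period).
- imaging.get_image(name): name is "scene" or "top" or "wrist"; returns a dict with "frame" (480x640x3 uint8, red, green, blue), "vfov" (degrees; the focal length in pixels is half the picture's height over the tangent of half this angle, whatever the lens; pixels are square), "cx", "cy" (the principal point, pixels), "view" (4x4, takes a point from world to camera coordinates); the wrist camera has in their place "mount" (4x4, takes a point from camera to tool coordinates, whose origin is the TCP and whose axes are the flange's). Camera axes: x right, y up, looking along -z (the intrinsics and any distortion apply to the point x, -y, -z); pixel columns grow to the right and rows downward; lengths in m; the calibration is good to about 2 mm. A picture is of the moment at which its call begins: read the wrist's pose just before it. There is no depth.
- order.finish_job(): hands the job in; it is judged then, once.
The state is a dict: "t": time; "q": joint angles; "dq": joint speeds; "effort": joint torques, N m; "tool_pos": TCP position; "tool_rot": TCP orientation; "contact_force": force on the tool from outside, world axes, zero at the start; "wrist_torque": the same for the moment, N m; "opening": finger opening in m; "grip_force": force on a finger pad.
Only numpy, scipy, OpenCV 4.12 (cv2) and the standard library are available. Lean on these libraries where they do the work, as an engineer would, in place of code of your own. Each camera call takes 0.05 s, during which the arm holds its last target. There are 200 camera calls.

### The job

Make up the two roller bearing kits, lowering each part into its place rather than dropping it from above. Blue tray, fixed end: the black-sealed bearing goes into the housing's bore first, flat on its floor, then the steel ring flat on top of it, and the small brass collar stands in the tray's round pocket. Yellow tray, floating end: the wide brass ring goes into the bore first, then the open ball bearing flat on top of it; leave the stepped bush and the collet, which belong to neither kit, where they stand.

Things in the scene. Friction and masses are not known exactly. Their poses are not given: they have to be found in the camera images.
- blue_tray: blue kit tray, 112 (x) by 180 mm (y), rim 10 high, fixed; origin: centre of underside, z up. At x 0, y -38 mm an aluminium bearing housing: flange 86 square, screw heads to z 19, round boss 66 wide with an upright bore 50 wide (parts slide freely), mouth at z 36 with 3 mm chamfer, flat floor at z 12. At x 0, y +46 a round pocket, 46 inside, floor at z 4, wall top at z 11.
- yellow_tray: yellow kit tray, 112 (x) by 180 mm (y), rim 10 high, fixed; origin: centre of underside, z up. At x 0, y -38 mm an aluminium bearing housing: flange 86 square, screw heads to z 19, round boss 66 wide with an upright bore 50 wide (parts slide freely), mouth at z 36 with 3 mm chamfer, flat floor at z 12. At x 0, y +46 its end cap, 51 wide, top at z 24, is already in its pocket, fixed.
- sealed_bearing: ball bearing with black rubber seals between bright steel races, loose, lying flat: 47 mm outside, 20 mm bore, 14 mm high; origin: centre of its underside, z up along its axis. Grip it across the outside.
- open_bearing: open ball bearing, steel balls and brass cage seen between bright steel races, loose, lying flat: 47 mm outside, 20 mm bore, 14 mm high; origin: centre of its underside, z up along its axis. Grip it across the outside.
- steel_ring: plain bright steel spacer ring, loose, lying flat: 47 mm outside, 37 mm inside, 12 mm high; origin: centre of its underside, z up along its axis. Grip it across the outside.
- brass_ring: plain wide brass spacer ring, loose, lying flat: 47 mm outside, 37 mm inside, 12 mm high; origin: centre of its underside, z up along its axis. Grip it across the outside.
- brass_collar: small thick brass shaft collar, loose, standing on its flat face: 32 mm outside, 18 mm high, small hole; origin: centre of its underside, z up along its axis. Grip it across the outside.
- stepped_bush: steel bush with a wide foot and a narrower upper part, 44 mm wide, 34 mm high, loose, standing on the foot; origin: centre of its underside. Not wanted; leave it where it is.
- collet: steel collet, a tapered round part narrower at the foot, 27 mm wide, 32 mm high, loose, standing; origin: centre of its underside. Not wanted; leave it where it is.
Not all that is in view belongs to the job. What is shaped like the open_bearing but pink or red is not meant.

How it is judged:
At the end, for the whole second after the job is handed in: Blue: sealed bearing on the bore floor, steel ring on it, collar in the pocket. Yellow: brass ring on the bore floor, open bearing on it. In bore 4 mm, collar 9 mm along each tray axis; heights 2.5 mm, tilt under 0.1 rad; released, at rest. Bush and collet within 20 mm of their start (x of sealed_bearing in the frame of blue_tray between -0.004 and 0.004 m and y of sealed_bearing in the frame of blue_tray between -0.042 and -0.034 m and z of sealed_bearing in the frame of blue_tray between 0.0095 and 0.0145 m and angle between each of sealed_bearing, steel_ring, brass_collar, brass_ring, open_bearing's own z axis and vertical below 0.1 rad and linear speed of each of sealed_bearing, steel_ring, brass_collar, brass_ring, open_bearing below 0.01 m/s and contact force between the fingers and sealed_bearing below 0.05 N and x of steel_ring in the frame of blue_tray between -0.004 and 0.004 m and y of steel_ring in the frame of blue_tray between -0.042 and -0.034 m and z of steel_ring in the frame of blue_tray between 0.0235 and 0.0285 m and contact force between the fingers and steel_ring below 0.05 N and x of brass_collar in the frame of blue_tray between -0.009 and 0.009 m and y of brass_collar in the frame of blue_tray between 0.037 and 0.055 m and z of brass_collar in the frame of blue_tray between 0.0015 and 0.0065 m and contact force between the fingers and brass_collar below 0.05 N and x of brass_ring in the frame of yellow_tray between -0.004 and 0.004 m and y of brass_ring in the frame of yellow_tray between -0.042 and -0.034 m and z of brass_ring in the frame of yellow_tray between 0.0095 and 0.0145 m and contact force between the fingers and brass_ring below 0.05 N and x of open_bearing in the frame of yellow_tray between -0.004 and 0.004 m and y of open_bearing in the frame of yellow_tray between -0.042 and -0.034 m and z of open_bearing in the frame of yellow_tray between 0.0215 and 0.0265 m and contact force between the fingers and open_bearing below 0.05 N and not (distance of stepped_bush from where it was at the start of the episode above 0.02 m) and not (distance of collet from where it was at the start of the episode above 0.02 m)); the robot touches nothing.
It fails at once if a kit part is let go in the air, its underside over 60 mm above the trolley top ((height (world z) of sealed_bearing above 0.06 m and contact force between the fingers and sealed_bearing below 0.02 N) or (height (world z) of open_bearing above 0.06 m and contact force between the fingers and open_bearing below 0.02 N) or (height (world z) of steel_ring above 0.06 m and contact force between the fingers and steel_ring below 0.02 N) or (height (world z) of brass_ring above 0.06 m and contact force between the fingers and brass_ring below 0.02 N) or (height (world z) of brass_collar above 0.06 m and contact force between the fingers and brass_collar below 0.02 N)).
It fails at once if the stepped bush is pushed away or taken (distance of stepped_bush from where it was at the start of the episode above 0.02 m).
It fails at once if the collet is pushed away or taken (distance of collet from where it was at the start of the episode above 0.02 m).
It fails at once if the stepped bush is knocked over (angle between stepped_bush's own z axis and vertical above 0.5 rad).
It fails at once if the collet is knocked over (angle between collet's own z axis and vertical above 0.5 rad).
It also fails if it takes over 120 s, if anything falls off the work surface, if the arm or the gripper's body presses on something with over 40 N, if the wrist force passes 120 N, or if a joint passes its speed limit or range.

## Working session

There is one attempt and no reset: what is moved stays moved. The work goes in short steps, Python scripts to look and compute and a tool call to move; the robot and the scene stay as the last step left them, time stands still between calls to the robot, and variables do not carry over. Pictures are saved under pics/ and viewed, at most 14 in all, crops included, and the job is handed in when it is done.

Besides the shell and the picture viewer there is one more tool, called as name([rows], argument=value, ...), one row to a line, values as JSON. arm_command: Moves the arm, as the interface text tells. Its arguments: {"type":"object","properties":{"increments":{"type":"array","items":{"type":"object","properties":{"slide":{"type":"array","items":{"type":"number"}},"spin":{"type":"number"},"gripper":{"type":"number"}}}},"newtons":{"type":"number"}},"required":["increments"]}

```bash
mkdir -p pics && ls && python3 - <<'E'
from station import status, imaging
import cv2
print(status.get_obs())
for n in ("scene","top","wrist"):
    d=imaging.get_image(n); cv2.imwrite(f"pics/{n}0.png",d["frame"][:,:,::-1])
    print(n,{k:v for k,v in d.items() if k!="frame"})
E
```

```text
pics
{'t': 0.0, 'q': array([ 1.18797995e+00,  5.33499780e-02,  1.61428294e+00, -2.58057758e-05,
        1.47597995e+00, -1.18959533e-01]), 'dq': array([-0.00017043,  0.00095089,  0.00086249, -0.00050897,  0.00062237,
       -0.00033   ]), 'effort': array([ 5.70767170e-04, -3.93689740e+01, -3.70172453e+01, -7.98731116e-05,
        7.26113882e-03, -1.41425568e-05]), 'tool_pos': array([0.16280807, 0.60293795, 0.30267373]), 'tool_rot': array([-4.13197353e-01, -3.11381889e+00,  3.08354358e-03]), 'contact_force': array([-0.70530284, -0.71203364,  0.74889808]), 'wrist_torque': array([ 0.0080866 , -0.00830097,  0.00063668]), 'grip_force': 0.0, 'opening': 0.08573820241656782}
scene {'vfov': 53.73448858801717, 'cx': 318.2629525743137, 'cy': 238.83241874778335, 'view': array([[ 0.76481067, -0.64392138,  0.02073406, -0.47720539],
       [ 0.46293845,  0.57166266,  0.67741405, -0.20328781],
       [-0.44805428, -0.5084949 ,  0.73530967, -1.06316386],
       [ 0.        ,  0.        ,  0.        ,  1.        ]])}
top {'vfov': 44.34075019724282, 'cx': 307.5652466846499, 'cy': 240.61160435692324, 'view': array([[ 0.00557922, -0.99993673, -0.00976759, -0.10181812],
       [ 0.98135145,  0.00359819,  0.19218841, -0.50232898],
       [-0.1921411 , -0.0106577 ,  0.98130944, -1.15579992],
       [ 0.        ,  0.        ,  0.        ,  1.        ]])}
wrist {'vfov': 71.18970093157941, 'cx': 320.8155510162072, 'cy': 241.98354145846912, 'mount': array([[ 5.00162431e-04,  9.45203576e-01,  3.26481162e-01,
         8.59388834e-02],
       [ 9.99999873e-01, -4.54949300e-04, -2.14844439e-04,
         1.62841389e-04],
       [-5.45393566e-05,  3.26481228e-01, -9.45203684e-01,
        -6.93344101e-02],
       [ 0.00000000e+00,  0.00000000e+00,  0.00000000e+00,
         1.00000000e+00]])}
```

View pics/top0.png

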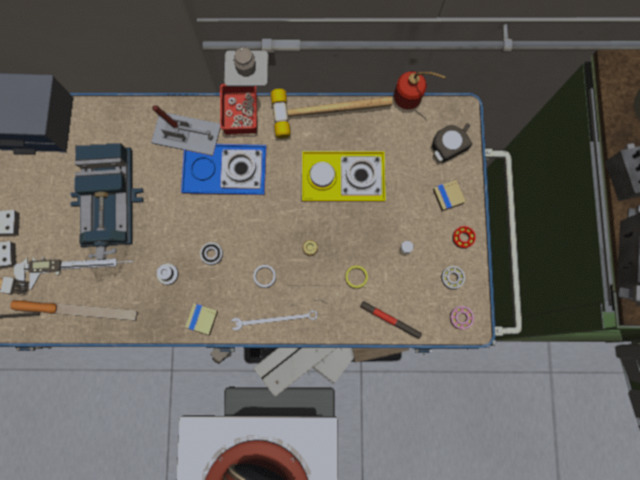

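View pics/scene0.png

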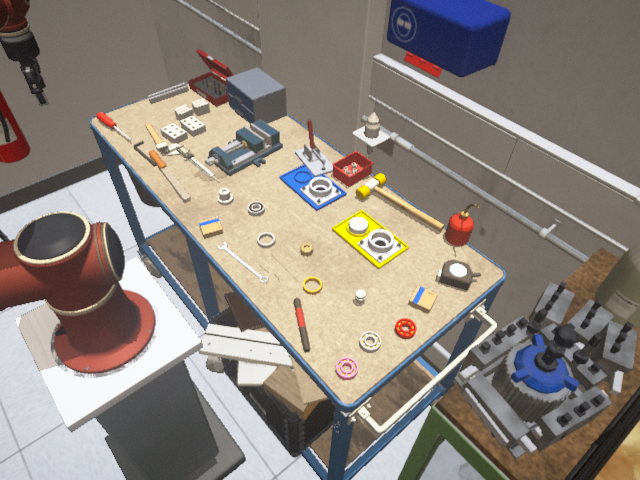

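View pics/wrist0.png

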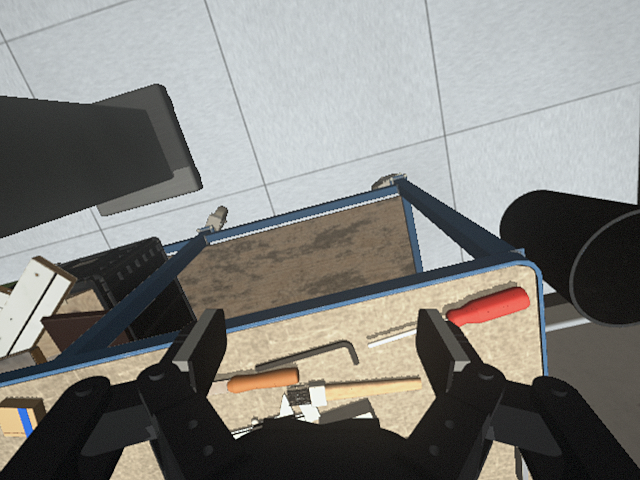

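Candidates in the top view:
- Sealed bearing: (211,254), dark seals.
- Steel ring: (264,276).
- Collar: (310,248).
- Brass ring: (357,277).
- Open bearing: silver (454,277). Rejected lookalikes are red (464,237) and pink (461,318).
- Leave alone: bush (167,274) and collet (407,248).
- Housings: blue (241,168) and yellow (361,175).

I'll triangulate these and make a close crop.

```bash
cat > h.py <<'E'
import numpy as np, cv2
from scipy.spatial.transform import Rotation as R
from station import status, imaging
def f(d): return 240/np.tan(np.radians(d["vfov"])/2)
def cam2world(d,obs=None):
    if "view" in d: return np.linalg.inv(d["view"])
    T=np.eye(4);T[:3,:3]=R.from_rotvec(obs["tool_rot"]).as_matrix();T[:3,3]=obs["tool_pos"]
    return T@d["mount"]
def ray(d,p,C):
    v=C[:3,:3]@np.array([(p[0]-d["cx"])/f(d),-(p[1]-d["cy"])/f(d),-1.])
    return C[:3,3],v/np.linalg.norm(v)
def atz(d,p,C,z):
    o,v=ray(d,p,C); return o+v*(z-o[2])/v[2]
def proj(d,X,C):
    c=np.linalg.inv(C)@np.r_[X,1.]; return np.array([d["cx"]+f(d)*c[0]/-c[2], d["cy"]-f(d)*c[1]/-c[2]])
def tri(rs):
    A=sum(np.eye(3)-np.outer(v,v) for o,v in rs); b=sum((np.eye(3)-np.outer(v,v))@o for o,v in rs)
    X=np.linalg.solve(A,b); return X,[np.linalg.norm((np.eye(3)-np.outer(v,v))@(X-o)) for o,v in rs]
E
python3 - <<'E'
from h import *
t=imaging.get_image("top");s=imaging.get_image("scene")
P={"sealed":((211,254),(257,208)),"steel":((264,276),(266,240)),"collar":((310,248),(307,249)),"brass":((357,277),(313,285)),"open":((454,277),(370,341)),
"bush":((167,273),(225,196)),"collet":((407,248),(360,296)),"blueH":((241,168),(320,186)),"yelH":((361,175),(380,241)),"cap":((322,174),(358,226)),"pocket":((204,169),(299,174))}
for k,(a,b) in P.items():
    X,r=tri([ray(t,a,cam2world(t)),ray(s,b,cam2world(s))]); print(k,X.round(3),np.round(r[0],4))
c=[cv2.resize(d["frame"][y-60:y+60,x-80:x+80],(800,600),interpolation=cv2.INTER_CUBIC) for d,x,y in((t,430,270),(s,370,330),(t,270,200),(s,290,220))]
m=np.vstack([np.hstack(c[:2]),np.hstack(c[2:])]); cv2.imwrite("pics/crop1.png",cv2.resize(m,(800,600))[:,:,::-1])
E
```

```text
sealed [0.483 0.103 0.01 ] 0.0025
steel [ 0.436 -0.008  0.005] 0.0005
collar [ 0.496 -0.105  0.011] 0.0014
brass [ 0.435 -0.203  0.009] 0.0011
open [ 0.434 -0.403  0.012] 0.0005
bush [0.439 0.193 0.017] 0.0001
collet [ 0.493 -0.306  0.023] 0.0004
blueH [0.663 0.042 0.034] 0.0014
yelH [ 0.651 -0.213  0.026] 0.0015
cap [ 0.656 -0.129  0.012] 0.0003
pocket [0.658 0.124 0.03 ] 0.0036
```

View pics/crop1.png

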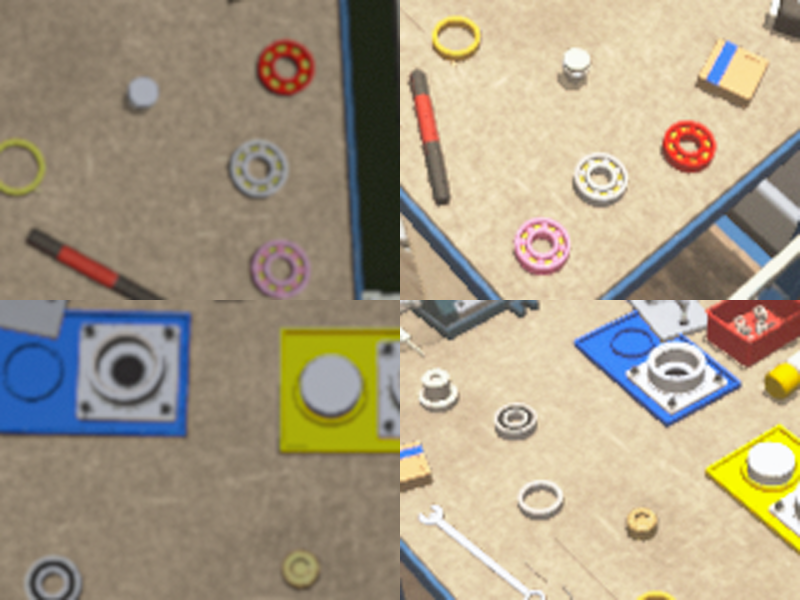

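The silver open bearing in crop 1 matches the description: brass balls and cage showing between bright races. The red and pink ones are decoys. The sealed bearing shows its black seal, and the steel ring and collar are clear. I'll move over for wrist-camera measurement, with the tool squared to the world axes.

arm_command([
  {"slide": [-0.215, -0.228, 0.02], "spin": -15.1, "gripper": 1},
  {"slide": [-0.215, -0.228, 0.02], "spin": -15.1, "gripper": 1},
  {"slide": [-0.215, -0.228, 0.02], "spin": -15.1, "gripper": 1},
  {"slide": [-0.215, -0.228, 0.02], "spin": -15.1, "gripper": 1},
  {"slide": [-0.215, -0.228, 0.02], "spin": -15.1, "gripper": 1},
  {"slide": [-0.215, -0.228, 0.02], "spin": -15.1, "gripper": 1},
  {"slide": [-0.215, -0.228, 0.02], "spin": -15.1, "gripper": 1},
  {"slide": [-0.215, -0.228, 0.02], "spin": -15.1, "gripper": 1},
])

```text
t: 0.92
tool_pos: [0.312, 0.3242, 0.2835]
tool_rot: [0.004, 3.141, -0.002]
contact_force: [-0.4, 0.4, -0.2]
opening: 0.0854
grip_force: 0.0
```

arm_command([
  {"slide": [-0.149, -0.277, 0.03], "spin": 0, "gripper": 0.6},
  {"slide": [-0.149, -0.277, 0.03], "spin": 0, "gripper": 0.6},
  {"slide": [-0.149, -0.277, 0.03], "spin": 0, "gripper": 0.6},
  {"slide": [-0.149, -0.277, 0.03], "spin": 0, "gripper": 0.6},
  {"slide": [-0.149, -0.277, 0.03], "spin": 0, "gripper": 0.6},
  {"slide": [-0.149, -0.277, 0.03], "spin": 0, "gripper": 0.6},
  {"slide": [-0.149, -0.277, 0.03], "spin": 0, "gripper": 0.6},
  {"slide": [-0.149, -0.277, 0.03], "spin": 0, "gripper": 0.6},
])

```text
t: 1.58
tool_pos: [0.4609, 0.0468, 0.2537]
tool_rot: [0.005, 3.141, -0.002]
contact_force: [0.3, -0.0, 0.7]
opening: 0.0681
grip_force: 0.0
```

```bash
cat > snap.py <<'E'
import sys,pickle; from h import *
n=sys.argv[1]; o=status.get_obs(); d=imaging.get_image("wrist")
pickle.dump((o,d),open(f"pics/{n}.pkl","wb")); cv2.imwrite(f"pics/{n}.png",d["frame"][:,:,::-1])
E
python3 snap.py A
```

arm_command([
  {"slide": [0, -0.15, 0], "spin": 0, "gripper": 0.6},
  {"slide": [0, -0.15, 0], "spin": 0, "gripper": 0.6},
  {"slide": [0, -0.15, 0], "spin": 0, "gripper": 0.6},
  {"slide": [0, -0.15, 0], "spin": 0, "gripper": 0.6},
  {"slide": [0, -0.15, 0], "spin": 0, "gripper": 0.6},
  {"slide": [0, -0.15, 0], "spin": 0, "gripper": 0.6},
])

```text
t: 2.13
tool_pos: [0.4598, -0.1009, 0.2539]
tool_rot: [-0.005, -3.141, -0.001]
contact_force: [0.4, -0.5, -0.3]
opening: 0.0681
grip_force: 0.0
```

```bash
python3 snap.py B
```

arm_command([
  {"slide": [0, -0.15, 0], "spin": 0, "gripper": 0.6},
  {"slide": [0, -0.15, 0], "spin": 0, "gripper": 0.6},
  {"slide": [0, -0.15, 0], "spin": 0, "gripper": 0.6},
  {"slide": [0, -0.15, 0], "spin": 0, "gripper": 0.6},
  {"slide": [0, -0.15, 0], "spin": 0, "gripper": 0.6},
  {"slide": [0, -0.15, 0], "spin": 0, "gripper": 0.6},
])

```text
t: 2.68
tool_pos: [0.4602, -0.2495, 0.2537]
tool_rot: [-0.001, -3.141, -0.002]
contact_force: [0.4, 0.9, -0.6]
opening: 0.0684
grip_force: 0.0
```

```bash
python3 snap.py C
```

arm_command([
  {"slide": [-0.17, 0.07, 0], "spin": 0, "gripper": 0.6},
  {"slide": [-0.17, 0.07, 0], "spin": 0, "gripper": 0.6},
  {"slide": [-0.17, 0.07, 0], "spin": 0, "gripper": 0.6},
  {"slide": [-0.17, 0.07, 0], "spin": 0, "gripper": 0.6},
  {"slide": [-0.17, 0.07, 0], "spin": 0, "gripper": 0.6},
  {"slide": [-0.17, 0.07, 0], "spin": 0, "gripper": 0.6},
  {"slide": [-0.17, 0.07, 0], "spin": 0, "gripper": 0.6},
])

```text
t: 3.32
tool_pos: [0.6304, -0.1771, 0.2535]
tool_rot: [0.006, -3.14, -0.001]
contact_force: [-0.1, 0.7, -0.7]
opening: 0.0683
grip_force: 0.0
```

```bash
python3 snap.py D
```

arm_command([
  {"slide": [0, 0.15, 0], "spin": 0, "gripper": 0.6},
  {"slide": [0, 0.15, 0], "spin": 0, "gripper": 0.6},
  {"slide": [0, 0.15, 0], "spin": 0, "gripper": 0.6},
  {"slide": [0, 0.15, 0], "spin": 0, "gripper": 0.6},
  {"slide": [0, 0.15, 0], "spin": 0, "gripper": 0.6},
  {"slide": [0, 0.15, 0], "spin": 0, "gripper": 0.6},
])

```text
t: 3.87
tool_pos: [0.6288, -0.0289, 0.2541]
tool_rot: [0.003, -3.141, 0.001]
contact_force: [0.2, 0.3, 0.4]
opening: 0.0685
grip_force: 0.0
```

```bash
python3 snap.py E
```

arm_command([
  {"slide": [0, 0.12, 0], "spin": 0, "gripper": 0.6},
  {"slide": [0, 0.12, 0], "spin": 0, "gripper": 0.6},
  {"slide": [0, 0.12, 0], "spin": 0, "gripper": 0.6},
  {"slide": [0, 0.12, 0], "spin": 0, "gripper": 0.6},
  {"slide": [0, 0.12, 0], "spin": 0, "gripper": 0.6},
  {"slide": [0, 0.12, 0], "spin": 0, "gripper": 0.6},
])

```text
t: 4.42
tool_pos: [0.63, 0.0885, 0.2539]
tool_rot: [-0.003, -3.142, 0.001]
contact_force: [0.1, -0.6, 0.1]
opening: 0.0682
grip_force: 0.0
```

```bash
python3 snap.py F && python3 - <<'E'
import cv2,numpy as np
I=[cv2.imread(f"pics/{n}.png")[:400] for n in "ABCDEF"]
m=np.vstack([np.hstack(I[i:i+2]) for i in(0,2,4)]);cv2.imwrite("pics/m1.png",cv2.resize(m,(640,600),interpolation=cv2.INTER_AREA))
E
```

```text
(no output)
```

View pics/m1.png

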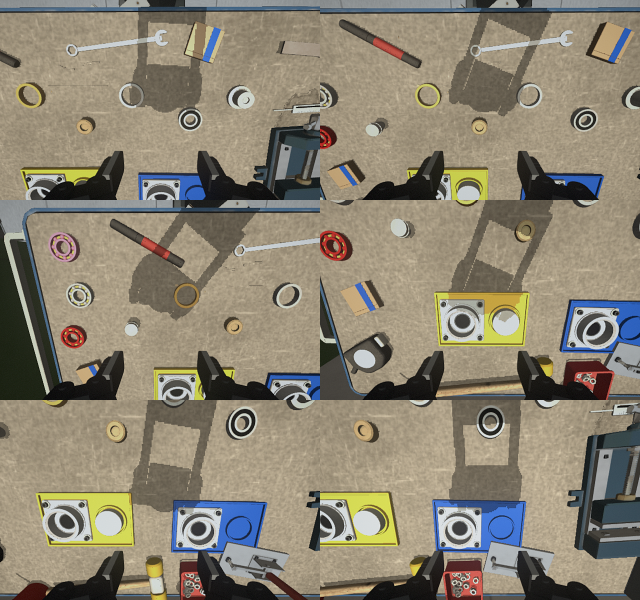

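The montage shows every part lying flat, and both trays square to the world with the pocket or cap on the +y side. Next I'll fit circles of known size jointly across views, solving for x, y and z.

```bash
cat > fit.py <<'E'
import pickle; from h import *
from scipy.optimize import minimize
from scipy.ndimage import map_coordinates
def load(n,s=1.2):
    o,d=pickle.load(open(f"pics/{n}.pkl","rb"));g=cv2.GaussianBlur(d["frame"].astype(np.float32),(0,0),s)
    gx,gy=[cv2.Sobel(g,cv2.CV_32F,*k) for k in((1,0),(0,1))]
    return d,cam2world(d,o),np.sqrt((np.hypot(gx,gy)).max(2))
th=np.linspace(0,2*np.pi,120,endpoint=False)
def projN(d,X,C):
    c=(np.linalg.inv(C)@np.c_[X,np.ones(len(X))].T)[:3]
    return d["cx"]+f(d)*c[0]/-c[2], d["cy"]+f(d)*c[1]/c[2]
def score(p,views,rs):
    s=0
    for d,C,g in views:
        for r in rs:
            u,v=projN(d,np.c_[p[0]+r*np.cos(th),p[1]+r*np.sin(th),np.full(120,p[2])],C)
            s+=map_coordinates(g,[v,u],order=1,mode="nearest").mean()
    return s/len(views)/len(rs)
def fit(names,p0,rs,span=.012,z=None):
    V=[load(n) for n in names]; best=(-1,None)
    zs=[z] if z is not None else np.arange(p0[2]-.008,p0[2]+.0081,.002)
    for a in np.arange(-span,span+.001,.0015):
        for b in np.arange(-span,span+.001,.0015):
            for c in zs:
                q=(p0[0]+a,p0[1]+b,c); s=score(q,V,rs)
                if s>best[0]: best=(s,q)
    if z is not None:
        m=minimize(lambda q:-score((q[0],q[1],z),V,rs),best[1][:2],method="Nelder-Mead",options=dict(initial_simplex=np.array(best[1][:2])+np.array([[0,0],[.001,0],[0,.001]])))
        return np.r_[m.x,z],-m.fun
    m=minimize(lambda q:-score(q,V,rs),best[1],method="Nelder-Mead",options=dict(initial_simplex=np.array(best[1])+np.vstack([np.zeros(3),np.eye(3)*.001])))
    return m.x,-m.fun
E
python3 - <<'E'
from fit import *
J={"sealed":("AB",(.483,.103,.014),(.0235,.010)),"steel":("AB",(.436,-.008,.012),(.0235,.0185)),"collar":("AB",(.496,-.105,.018),(.016,)),
"brass":("BC",(.435,-.203,.012),(.0235,.0185)),"open":("C",(.434,-.403,.014),(.0235,.010)),
"blueBoss":("EF",(.660,.042,.036),(.033,.028)),"yelBoss":("DE",(.651,-.213,.036),(.033,.028)),
"cap":("DE",(.655,-.129,.024),(.0255,)),"pocket":("EF",(.658,.124,.011),(.023,))}
for k,(n,p,r) in J.items():
    z=p[2]
    a=fit(n,p,r,z=z); b=fit(n,p,r) if len(n)>1 else None
    print(k,a[0].round(4),round(a[1],2),b and (b[0].round(4),round(b[1],2)),[fit(c,p,r,z=z)[0][:2].round(4) for c in n] if len(n)>1 else "")
E
```

```text
sealed [0.4803 0.1053 0.014 ] 14.63 (array([0.4806, 0.1057, 0.0129]), np.float64(14.73)) [array([0.4803, 0.1055]), array([0.4802, 0.1051])]
steel [ 0.4329 -0.0077  0.012 ] 13.33 (array([ 0.4331, -0.0076,  0.011 ]), np.float64(13.39)) [array([ 0.4329, -0.0075]), array([ 0.4329, -0.0079])]
collar [ 0.4919 -0.1012  0.018 ] 10.15 (array([ 0.493 , -0.1027, -0.0018]), np.float64(12.26)) [array([ 0.487 , -0.0952]), array([ 0.486 , -0.1024])]
brass [ 0.4323 -0.1996  0.012 ] 12.5 (array([ 0.4324, -0.1996,  0.0114]), np.float64(12.53)) [array([ 0.4323, -0.1995]), array([ 0.4323, -0.1997])]
open [ 0.4317 -0.4005  0.014 ] 14.69 None 
blueBoss [0.6722 0.0363 0.036 ] 11.55 (array([0.67  , 0.0374, 0.0412]), np.float64(11.66)) [array([0.6726, 0.0405]), array([0.6685, 0.0361])]
yelBoss [ 0.6522 -0.2118  0.036 ] 11.16 (array([ 0.6544, -0.2032,  0.0467]), np.float64(11.5)) [array([ 0.655 , -0.2231]), array([ 0.6521, -0.2117])]
cap [ 0.6518 -0.1279  0.024 ] 17.01 (array([ 0.6525, -0.1281,  0.022 ]), np.float64(17.35)) [array([ 0.6517, -0.1282]), array([ 0.6518, -0.1276])]
pocket [0.6654 0.1296 0.011 ] 13.34 (array([0.6681, 0.1311, 0.0041]), np.float64(14.58)) [array([0.6658, 0.1277]), array([0.6654, 0.1301])]
```

Rings and bearings fit well, and their heights agree with the text. The bosses, pocket and collar need better views with the fingers out of the way.

arm_command([
  {"slide": [-0.06, -0.02, 0.02], "spin": 0, "gripper": 0.6},
  {"slide": [-0.06, -0.02, 0.02], "spin": 0, "gripper": 0.6},
  {"slide": [-0.06, -0.02, 0.02], "spin": 0, "gripper": 0.6},
  {"slide": [-0.06, -0.02, 0.02], "spin": 0, "gripper": 0.6},
])

```text
t: 4.8
tool_pos: [0.6903, 0.0675, 0.2326]
tool_rot: [-0.006, -3.139, 0.0]
contact_force: [0.1, 0.4, -0.2]
opening: 0.0682
grip_force: 0.0
```

```bash
python3 snap.py G
```

arm_command([
  {"slide": [0, -0.09, 0], "spin": 0, "gripper": 0.6},
  {"slide": [0, -0.09, 0], "spin": 0, "gripper": 0.6},
  {"slide": [0, -0.09, 0], "spin": 0, "gripper": 0.6},
  {"slide": [0, -0.09, 0], "spin": 0, "gripper": 0.6},
  {"slide": [0, -0.09, 0], "spin": 0, "gripper": 0.6},
])

```text
t: 5.27
tool_pos: [0.6896, -0.0202, 0.2347]
tool_rot: [0.003, 3.141, 0.001]
contact_force: [-0.1, 0.8, -0.6]
opening: 0.0681
grip_force: 0.0
```

```bash
python3 snap.py H
```

arm_command([
  {"slide": [0, -0.1, 0], "spin": 0, "gripper": 0.6},
  {"slide": [0, -0.1, 0], "spin": 0, "gripper": 0.6},
  {"slide": [0, -0.1, 0], "spin": 0, "gripper": 0.6},
  {"slide": [0, -0.1, 0], "spin": 0, "gripper": 0.6},
  {"slide": [0, -0.1, 0], "spin": 0, "gripper": 0.6},
])

```text
t: 5.73
tool_pos: [0.69, -0.1192, 0.234]
tool_rot: [0.001, 3.142, 0.002]
contact_force: [0.3, 0.8, 0.1]
opening: 0.0682
grip_force: 0.0
```

```bash
python3 snap.py I
```

arm_command([
  {"slide": [0, -0.1, 0], "spin": 0, "gripper": 0.6},
  {"slide": [0, -0.1, 0], "spin": 0, "gripper": 0.6},
  {"slide": [0, -0.1, 0], "spin": 0, "gripper": 0.6},
  {"slide": [0, -0.1, 0], "spin": 0, "gripper": 0.6},
  {"slide": [0, -0.1, 0], "spin": 0, "gripper": 0.6},
])

```text
t: 6.2
tool_pos: [0.6902, -0.2188, 0.2337]
tool_rot: [-0.0, -3.141, -0.002]
contact_force: [-0.0, 0.5, 0.2]
opening: 0.0683
grip_force: 0.0
```

```bash
python3 snap.py J && python3 - <<'E'
from fit import *
I={}
for n in "GHIJ":
    o,d=pickle.load(open(f"pics/{n}.pkl","rb"));C=cam2world(d,o);print(n,o["tool_pos"].round(4))
    im=d["frame"][:,:,::-1].copy()
    for q,c in(((.655,.042,.036),(0,0,255)),((.652,-.212,.036),(255,0,255)),((.652,-.128,.024),(255,0,255)),((.655,.126,.011),(0,0,255))):
        u=proj(d,np.array(q),C); 
        if abs(u).max()<1e4: cv2.drawMarker(im,tuple(int(x) for x in u),c,0,10,1)
    I[n]=im[:400]
cv2.imwrite("pics/m2.png",cv2.resize(np.vstack([np.hstack([I["G"],I["H"]]),np.hstack([I["I"],I["J"]])]),(800,500),interpolation=cv2.INTER_AREA))
E
```

```text
G [0.6903 0.0675 0.2326]
H [ 0.6896 -0.0202  0.2347]
I [ 0.69   -0.1192  0.234 ]
J [ 0.6902 -0.2188  0.2337]
```

View pics/m2.png

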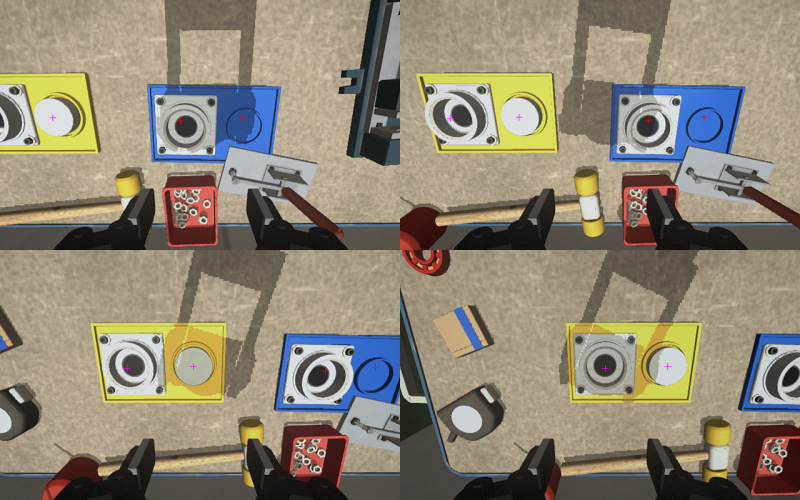

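The markers sit on the yellow housing and cap. On blue they are a few mm short in x. Refitting from these views.

```bash
python3 - <<'E'
from fit import *
J={"blueBoss":("GH",(.660,.042,.036),(.033,.028)),"yelBoss":("IJ",(.652,-.212,.036),(.033,.028)),
"cap":("IJ",(.652,-.128,.024),(.0255,)),"pocket":("GH",(.659,.126,.011),(.023,)),"collar":("AB",(.493,-.103,.018),(.016,)),"collarBEF":("BEF",(.493,-.103,.018),(.016,))}
im=[]
for k,(n,p,r) in J.items():
    a=fit(n,p,r,z=p[2],span=.009); b=fit(n,p,r,span=.009)
    print(k,a[0].round(4),round(a[1],2),b[0].round(4),round(b[1],2),[fit(c,p,r,z=p[2],span=.009)[0][:2].round(4) for c in n])
    if k[-1] in "FIcollar":pass
    for c in n[:2]:
        o,d=pickle.load(open(f"pics/{c}.pkl","rb"));C=cam2world(d,o);M=d["frame"][:,:,::-1].copy()
        u0=proj(d,a[0],C).astype(int); y,x=max(u0[1]-45,0),max(u0[0]-45,0)
        S=4; c4=cv2.resize(M[y:y+90,x:x+90],None,fx=S,fy=S,interpolation=cv2.INTER_CUBIC)
        for rr in r:
            u,v=projN(d,np.c_[a[0][0]+rr*np.cos(th),a[0][1]+rr*np.sin(th),np.full(120,p[2])],C)
            for i in range(0,120,3): cv2.circle(c4,(int((u[i]-x+.5)*S),int((v[i]-y+.5)*S)),1,(0,0,255),-1)
        im.append(cv2.resize(c4,(200,200)))
rows=[np.hstack(im[i:i+4]) for i in(0,4,8)]
cv2.imwrite("pics/m3.png",np.vstack(rows))
E
```

```text
blueBoss [0.6679 0.0375 0.036 ] 10.34 [0.6653 0.0359 0.0415] 10.7 [array([0.6672, 0.0348]), array([0.6677, 0.0378])]
yelBoss [ 0.66   -0.2193  0.036 ] 9.54 [ 0.6606 -0.2204  0.0334] 9.61 [array([ 0.649 , -0.2074]), array([ 0.6592, -0.2229])]
cap [ 0.652  -0.1282  0.024 ] 15.45 [ 0.6524 -0.1278  0.0212] 15.95 [array([ 0.652 , -0.1279]), array([ 0.652 , -0.1284])]
pocket [0.6663 0.1288 0.011 ] 12.57 [0.6678 0.1301 0.0058] 13.32 [array([0.6667, 0.129 ]), array([0.6676, 0.1273])]
collar [ 0.4919 -0.1012  0.018 ] 10.15 [ 0.493  -0.1027 -0.0018] 12.26 [array([ 0.487 , -0.0952]), array([ 0.486 , -0.1024])]
collarBEF [ 0.4931 -0.1009  0.018 ] 9.7 [ 0.4935 -0.1034  0.0133] 10.39 [array([ 0.486 , -0.1024]), array([ 0.4954, -0.0993]), array([ 0.4957, -0.093 ])]
```

View pics/m3.png

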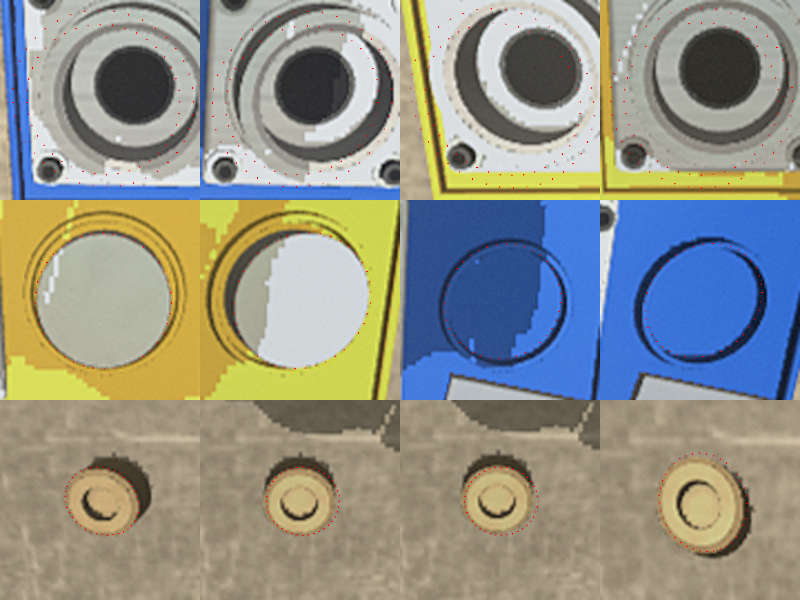

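```bash
python3 - <<'E'
from fit import *
for k,n,p in(("blue","EFGH",(.668,.040,.012)),("yel","DEIJ",(.652,-.212,.012))):
    for c in n:
        o,d=pickle.load(open(f"pics/{c}.pkl","rb"));C=cam2world(d,o)
        u=proj(d,np.array(p),C).astype(int)
        if not(20<u[0]<620 and 20<u[1]<400): continue
        g=cv2.GaussianBlur(d["frame"],(3,3),0).max(2); lo=np.maximum(u-35,0)
        m=(g[lo[1]:u[1]+35,lo[0]:u[0]+35]<65).astype(np.uint8)
        cs,_=cv2.findContours(m,cv2.RETR_EXTERNAL,cv2.CHAIN_APPROX_NONE)
        for q in cs:
            if len(q)>20 and cv2.contourArea(q)>200:
                e=cv2.fitEllipse(q); ctr=np.array(e[0])+lo
                print(k,c,ctr.round(1),np.round(e[1],1),atz(d,ctr,C,.012)[:2].round(4))
E
```

```text
blue E [396.7 257.7] [23.7 26.4] [0.667  0.0475]
blue F [278.9 256.7] [22.9 25. ] [0.6672 0.0472]
blue G [297.2 202. ] [31.1 32.1] [0.6669 0.0474]
blue H [395.5 201.2] [29.2 32.1] [0.6667 0.0466]
yel D [284.3 242.5] [23.8 25.8] [ 0.6523 -0.2121]
yel E [133.5 243.4] [21.  28.9] [ 0.6525 -0.2127]
yel J [327.7 184.3] [32.6 32.8] [ 0.6519 -0.212 ]
```

Blue bore is at (0.667, 0.047), pocket at (0.667, 0.130), yellow bore at (0.652, -0.212), and yaw is about 0. I'll start with the sealed bearing: hover over it, then touch the table to calibrate fingertip height.

arm_command([
  {"slide": [0.21, 0.324, 0], "spin": 0, "gripper": 0.3},
  {"slide": [0.21, 0.324, 0], "spin": 0, "gripper": 0.3},
  {"slide": [0.21, 0.324, 0], "spin": 0, "gripper": 0.3},
  {"slide": [0.21, 0.324, 0], "spin": 0, "gripper": 0.3},
  {"slide": [0.21, 0.324, 0], "spin": 0, "gripper": 0.3},
  {"slide": [0.21, 0.324, 0], "spin": 0, "gripper": 0.3},
  {"slide": [0.21, 0.324, 0], "spin": 0, "gripper": 0.3},
  {"slide": [0.21, 0.324, 0], "spin": 0, "gripper": 0.3},
])

```text
t: 6.92
tool_pos: [0.5066, 0.0632, 0.2338]
tool_rot: [-0.003, 3.141, 0.001]
contact_force: [0.5, -0.0, 0.0]
opening: 0.0555
grip_force: 0.0
```

arm_command([
  {"slide": [0.0, 0.0, 0.0], "spin": 0, "gripper": 0.3},
  {"slide": [0.0, 0.0, 0.0], "spin": 0, "gripper": 0.3},
])

```text
t: 7.08
tool_pos: [0.507, 0.0632, 0.2339]
tool_rot: [-0.009, 3.141, 0.001]
contact_force: [0.8, 0.4, -0.1]
opening: 0.0555
grip_force: 0.0
```

```bash
python3 -c "
from station import status;o=status.get_obs();print(o['tool_pos'],o['tool_rot'])
from h import *
t=imaging.get_image('top');s=imaging.get_image('scene')
for a,b in(((157,110),(310,123)),((200,135),(315,157))):print(tri([ray(t,a,cam2world(t)),ray(s,b,cam2world(s))]))"
```

```text
[0.50703742 0.0632093  0.2338854 ] [-9.10183635e-03  3.14126085e+00  6.24370816e-04]
(array([0.75648285, 0.20276372, 0.12211194]), [np.float64(0.002051421180234877), np.float64(0.002051421180235059)])
(array([0.72351956, 0.1298393 , 0.05734962]), [np.float64(0.0035820651734951654), np.float64(0.003582065173495165)])
```

arm_command([
  {"slide": [0.0267, 0.042, 0], "spin": 0, "gripper": 0.3},
  {"slide": [0.0267, 0.042, 0], "spin": 0, "gripper": 0.3},
  {"slide": [0.0267, 0.042, 0.04], "spin": 0, "gripper": 0.3},
  {"slide": [0.0267, 0.042, 0.08], "spin": 0, "gripper": 0.3},
  {"slide": [0.0267, 0.042, 0.12], "spin": 0, "gripper": 0.3},
  {"slide": [0.0267, 0.042, 0.135], "spin": 0, "gripper": 0.3},
  {"slide": [0.0267, 0.042, 0.135], "spin": 0, "gripper": 0.3},
])

```text
t: 7.77
tool_pos: [0.4789, 0.101, 0.0937]
tool_rot: [-0.002, -3.131, 0.001]
contact_force: [-1.0, 1.2, 0.6]
opening: 0.0554
grip_force: 0.0
```

```bash
python3 snap.py K && python3 -c "
from fit import *
o,d=pickle.load(open('pics/K.pkl','rb'));print(o['tool_pos'],o['tool_rot'],o['contact_force'])
print(fit('K',(.4803,.1053,.014),(.0235,.010),z=.014,span=.006))"
```

```text
[0.47888813 0.10103396 0.09368041] [-2.07911148e-03 -3.13123008e+00  9.81723218e-04] [-1.00373232  1.15295634  0.62671123]
(array([0.48013008, 0.10561022, 0.014     ]), np.float64(11.333122253417969))
```

View pics/K.png

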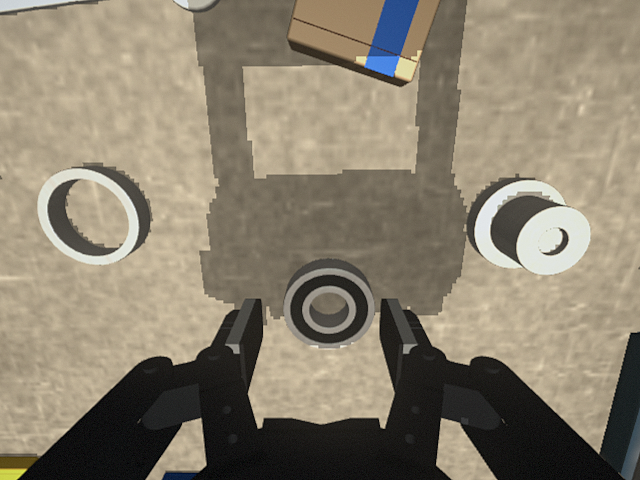

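The sealed bearing sits between the open pads (pixel 328,310), slightly right of centre. I'll let the arm settle and read again.

arm_command([
  {"slide": [0, 0, 0], "spin": 0, "gripper": 0.3},
  {"slide": [0, 0, 0], "spin": 0, "gripper": 0.3},
  {"slide": [0, 0, 0], "spin": 0, "gripper": 0.3},
])

```text
t: 8.07
tool_pos: [0.4839, 0.1018, 0.1013]
tool_rot: [0.001, 3.137, 0.0]
contact_force: [0.6, -0.5, 1.0]
opening: 0.0555
grip_force: 0.0
```

```bash
python3 -c "
from h import *
for i in range(6):
    o=status.get_obs();imaging.get_image('wrist');print(o['t'].__round__(2),o['tool_pos'].round(4),o['tool_rot'].round(4),o['q'].round(4))"
```

```text
8.07 [0.4839 0.1018 0.1013] [9.0000e-04 3.1371e+00 4.0000e-04] [ 0.0567 -0.0388  2.0683 -0.      1.1076 -1.5135]
8.12 [0.4836 0.1018 0.1011] [7.0000e-04 3.1375e+00 4.0000e-04] [ 0.0569 -0.0388  2.0688 -0.      1.1076 -1.5135]
8.17 [0.4833 0.1019 0.1007] [5.0000e-04 3.1382e+00 3.0000e-04] [ 0.057  -0.0387  2.0694 -0.      1.1075 -1.5135]
8.22 [0.4829 0.1019 0.1003] [5.0000e-04 3.1389e+00 2.0000e-04] [ 0.057  -0.0384  2.0699 -0.      1.1075 -1.5135]
8.27 [0.4826 0.1019 0.1   ] [3.0000e-04 3.1396e+00 2.0000e-04] [ 0.0571 -0.0381  2.0703  0.      1.1074 -1.5135]
8.32 [0.4824 0.1019 0.0997] [3.0000e-04 3.1402e+00 1.0000e-04] [ 0.0571 -0.0379  2.0707 -0.      1.1074 -1.5135]
```

arm_command([
  {"slide": [0, 0, 0], "spin": 0, "gripper": 0.3},
  {"slide": [0, 0, 0], "spin": 0, "gripper": 0.3},
  {"slide": [0, 0, 0], "spin": 0, "gripper": 0.3},
  {"slide": [0, 0, 0], "spin": 0, "gripper": 0.3},
  {"slide": [0, 0, 0], "spin": 0, "gripper": 0.3},
  {"slide": [0, 0, 0], "spin": 0, "gripper": 0.3},
  {"slide": [0, 0, 0], "spin": 0, "gripper": 0.3},
  {"slide": [0, 0, 0], "spin": 0, "gripper": 0.3},
])

```text
t: 9.03
tool_pos: [0.482, 0.1018, 0.0989]
tool_rot: [-0.0, -3.142, 0.0]
contact_force: [-0.4, -0.5, -0.5]
opening: 0.0557
grip_force: 0.0
```

arm_command([
  {"slide": [0.0018, 0.0036, 0], "spin": 0, "gripper": 0.3},
  {"slide": [0.0018, 0.0036, 0.004], "spin": 0, "gripper": 0.3},
  {"slide": [0.0018, 0.0036, 0.008], "spin": 0, "gripper": 0.3},
  {"slide": [0.0018, 0.0036, 0.012], "spin": 0, "gripper": 0.3},
  {"slide": [0.0018, 0.0036, 0.016], "spin": 0, "gripper": 0.3},
  {"slide": [0.0018, 0.0036, 0.02], "spin": 0, "gripper": 0.3},
  {"slide": [0.0018, 0.0036, 0.023], "spin": 0, "gripper": 0.3},
  {"slide": [0.0018, 0.0036, 0.024], "spin": 0, "gripper": 0.3},
])

```text
t: 9.7
tool_pos: [0.4798, 0.1054, 0.074]
tool_rot: [-0.0, -3.14, 0.0]
contact_force: [-0.5, -0.6, 0.2]
opening: 0.0555
grip_force: 0.0
```

arm_command([
  {"slide": [0, 0, 0], "spin": 0, "gripper": 0.3},
  {"slide": [0, 0, 0], "spin": 0, "gripper": 0.3},
  {"slide": [0, 0, 0], "spin": 0, "gripper": 0.3},
  {"slide": [0, 0, 0], "spin": 0, "gripper": 0.3},
  {"slide": [0, 0, 0], "spin": 0, "gripper": 0.3},
  {"slide": [0, 0, 0], "spin": 0, "gripper": 0.3},
])

```text
t: 10.2
tool_pos: [0.4803, 0.1055, 0.0751]
tool_rot: [0.0, 3.141, 0.0]
contact_force: [-0.6, -0.0, 0.3]
opening: 0.0551
grip_force: 0.0
```

arm_command([
  {"slide": [0, 0, 0.001], "spin": 0, "gripper": 0.3},
  {"slide": [0, 0, 0.002], "spin": 0, "gripper": 0.3},
  {"slide": [0, 0, 0.003], "spin": 0, "gripper": 0.3},
  {"slide": [0, 0, 0.004], "spin": 0, "gripper": 0.3},
  {"slide": [0, 0, 0.004], "spin": 0, "gripper": 0.3},
  {"slide": [0, 0, 0.004], "spin": 0, "gripper": 0.3},
])

```text
t: 10.7
tool_pos: [0.4801, 0.1055, 0.0708]
tool_rot: [-0.0, -3.141, 0.0]
contact_force: [0.0, 0.6, 0.1]
opening: 0.0555
grip_force: 0.0
```

arm_command([
  {"slide": [0, 0, 0.001], "spin": 0, "gripper": 0.3},
  {"slide": [0, 0, 0.002], "spin": 0, "gripper": 0.3},
  {"slide": [0, 0, 0.002], "spin": 0, "gripper": 0.3},
  {"slide": [0, 0, 0.002], "spin": 0, "gripper": 0.3},
  {"slide": [0, 0, 0.002], "spin": 0, "gripper": 0.3},
])

```text
t: 11.12
tool_pos: [0.4802, 0.1055, 0.0689]
tool_rot: [-0.0, -3.142, 0.0]
contact_force: [-0.1, -0.2, -0.5]
opening: 0.0557
grip_force: 0.0
```

arm_command([
  {"slide": [0, 0, 0.001], "spin": 0, "gripper": 0.3},
  {"slide": [0, 0, 0.002], "spin": 0, "gripper": 0.3},
  {"slide": [0, 0, 0.002], "spin": 0, "gripper": 0.3},
  {"slide": [0, 0, 0.002], "spin": 0, "gripper": 0.3},
])

```text
t: 11.45
tool_pos: [0.4805, 0.1055, 0.0685]
tool_rot: [-0.0, -3.14, 0.0]
contact_force: [-6.0, -0.5, 12.3]
opening: 0.0553
grip_force: 6.1
```

arm_command([
  {"slide": [0, 0, 0.001], "spin": 0, "gripper": 0.3},
  {"slide": [0, 0, 0.0015], "spin": 0, "gripper": 0.3},
  {"slide": [0, 0, 0.0015], "spin": 0, "gripper": 0.3},
  {"slide": [0, 0, 0.0015], "spin": 0, "gripper": 0.3},
])

```text
t: 11.78
tool_pos: [0.4807, 0.1056, 0.0684]
tool_rot: [0.0, -3.139, 0.001]
contact_force: [-11.4, -1.8, 23.9]
opening: 0.0554
grip_force: 11.8
```

Contact puts the tips 68.5 mm ahead of the TCP at this opening. I'll raise about 10 mm and grip the top 5 mm of the bearing.

arm_command([
  {"slide": [0, 0, -0.006], "spin": 0, "gripper": 0.3},
  {"slide": [0, 0, -0.0127], "spin": 0, "gripper": 0.3},
  {"slide": [0, 0, -0.0127], "spin": 0, "gripper": 0.3},
  {"slide": [0, 0, -0.0127], "spin": 0, "gripper": 0.3},
  {"slide": [0, 0, -0.0127], "spin": 0, "gripper": 0.3},
  {"slide": [0, 0, -0.0127], "spin": 0, "gripper": 0.3},
], newtons=40)

```text
t: 12.28
tool_pos: [0.4798, 0.1054, 0.0776]
tool_rot: [-0.0, -3.141, 0.0]
contact_force: [0.1, -1.0, -0.1]
opening: 0.0555
grip_force: 0.0
```

arm_command([
  {"slide": [0, 0, 0], "spin": 0, "gripper": -0.1},
  {"slide": [0, 0, 0], "spin": 0, "gripper": -0.1},
  {"slide": [0, 0, 0], "spin": 0, "gripper": -0.1},
  {"slide": [0, 0, 0], "spin": 0, "gripper": -0.1},
  {"slide": [0, 0, 0], "spin": 0, "gripper": -0.1},
  {"slide": [0, 0, 0], "spin": 0, "gripper": -0.1},
], newtons=40)

```text
t: 12.78
tool_pos: [0.4802, 0.1054, 0.078]
tool_rot: [-0.0, -3.142, 0.0]
contact_force: [0.8, -0.2, 0.9]
opening: 0.0445
grip_force: 40.9
```

arm_command([
  {"slide": [0, 0, -0.008], "spin": 0, "gripper": -0.1},
  {"slide": [0, 0, -0.016], "spin": 0, "gripper": -0.1},
  {"slide": [0, 0, -0.024], "spin": 0, "gripper": -0.1},
  {"slide": [0, 0, -0.032], "spin": 0, "gripper": -0.1},
  {"slide": [0, 0, -0.04], "spin": 0, "gripper": -0.1},
  {"slide": [0, 0, -0.046], "spin": 0, "gripper": -0.1},
  {"slide": [0, 0, -0.05], "spin": 0, "gripper": -0.1},
  {"slide": [0, 0, -0.05], "spin": 0, "gripper": -0.1},
])

```text
t: 13.45
tool_pos: [0.4809, 0.1055, 0.1295]
tool_rot: [0.0, 3.139, 0.0]
contact_force: [-0.4, -0.4, -1.7]
opening: 0.0447
grip_force: 41.0
```

```bash
python3 snap.py L && python3 -c "
import cv2;I=cv2.imread('pics/L.png');cv2.imwrite('pics/Lc.png',cv2.resize(I[200:440,200:440],(600,600)))"
```

```text
(no output)
```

View pics/Lc.png

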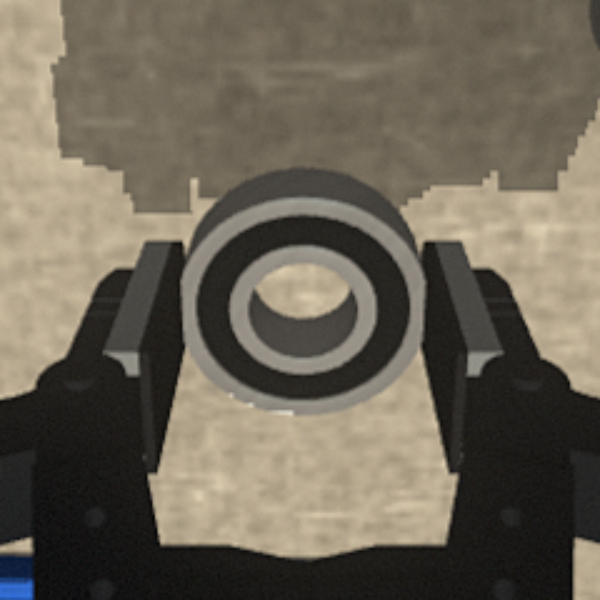

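The sealed bearing is held level by its upper edge. I'll measure where it sits in the hand.

```bash
cat > hand.py <<'E'
import sys; from fit import *
n,dz,r2=sys.argv[1],float(sys.argv[2]),[float(x) for x in sys.argv[3].split(",")]
o,d=pickle.load(open(f"pics/{n}.pkl","rb"));p=o["tool_pos"]
q,s=fit(n,(p[0],p[1],p[2]-dz),r2,z=p[2]-dz,span=.006); print(p.round(4),q.round(4),"offset",(q-p)[:2].round(4),s)
E
python3 hand.py L 0.064 .0235,.010
```

```text
[0.4809 0.1055 0.1295] [0.4814 0.1061 0.0655] offset [0.0005 0.0006] 11.39117431640625
```

arm_command([
  {"slide": [-0.02, -0.006, 0], "spin": 0, "gripper": -0.1},
  {"slide": [-0.05, -0.016, 0], "spin": 0, "gripper": -0.1},
  {"slide": [-0.08, -0.026, 0], "spin": 0, "gripper": -0.1},
  {"slide": [-0.11, -0.035, 0], "spin": 0, "gripper": -0.1},
  {"slide": [-0.14, -0.045, 0], "spin": 0, "gripper": -0.1},
  {"slide": [-0.165, -0.053, 0], "spin": 0, "gripper": -0.1},
  {"slide": [-0.18, -0.0565, 0], "spin": 0, "gripper": -0.1},
  {"slide": [-0.186, -0.0588, 0], "spin": 0, "gripper": -0.1},
])

```text
t: 14.17
tool_pos: [0.6679, 0.0457, 0.1274]
tool_rot: [-0.002, -3.142, 0.0]
contact_force: [-0.5, 0.3, -1.6]
opening: 0.0448
grip_force: 41.0
```

arm_command([
  {"slide": [0, 0, 0], "spin": 0, "gripper": -0.1},
  {"slide": [0, 0, 0], "spin": 0, "gripper": -0.1},
  {"slide": [0, 0, 0], "spin": 0, "gripper": -0.1},
  {"slide": [0, 0, 0], "spin": 0, "gripper": -0.1},
  {"slide": [0, 0, 0], "spin": 0, "gripper": -0.1},
  {"slide": [0, 0, 0], "spin": 0, "gripper": -0.1},
])

```text
t: 14.67
tool_pos: [0.6656, 0.0469, 0.1282]
tool_rot: [0.0, -3.141, 0.0]
contact_force: [0.1, -0.1, -1.7]
opening: 0.0447
grip_force: 41.0
```

```bash
python3 snap.py M && python3 hand.py M 0.064 .0235,.010
```

```text
[0.6656 0.0469 0.1282] [0.666  0.0476 0.0642] offset [0.0003 0.0006] 12.849517822265625
```

arm_command([
  {"slide": [-0.0009, -0.0003, 0], "spin": 0, "gripper": -0.1},
  {"slide": [-0.0009, -0.0003, 0.004], "spin": 0, "gripper": -0.1},
  {"slide": [-0.0009, -0.0003, 0.008], "spin": 0, "gripper": -0.1},
  {"slide": [-0.0009, -0.0003, 0.012], "spin": 0, "gripper": -0.1},
  {"slide": [-0.0009, -0.0003, 0.015], "spin": 0, "gripper": -0.1},
  {"slide": [-0.0009, -0.0003, 0.018], "spin": 0, "gripper": -0.1},
  {"slide": [-0.0009, -0.0003, 0.018], "spin": 0, "gripper": -0.1},
  {"slide": [-0.0009, -0.0003, 0.018], "spin": 0, "gripper": -0.1},
])

```text
t: 15.38
tool_pos: [0.6669, 0.0463, 0.1096]
tool_rot: [-0.0, -3.141, -0.0]
contact_force: [-0.2, 1.0, -0.7]
opening: 0.0451
grip_force: 41.0
```

arm_command([
  {"slide": [0, 0, 0.001], "spin": 0, "gripper": -0.1},
  {"slide": [0, 0, 0.002], "spin": 0, "gripper": -0.1},
  {"slide": [0, 0, 0.003], "spin": 0, "gripper": -0.1},
  {"slide": [0, 0, 0.003], "spin": 0, "gripper": -0.1},
  {"slide": [0, 0, 0.003], "spin": 0, "gripper": -0.1},
])

```text
t: 15.8
tool_pos: [0.6671, 0.0463, 0.1071]
tool_rot: [-0.0, -3.142, 0.0]
contact_force: [-0.4, 0.0, -1.8]
opening: 0.0449
grip_force: 41.0
```

No side force, and the bearing is 7 mm into the mouth. Releasing it into the bore, then backing up and checking.

arm_command([
  {"slide": [0, 0, 0], "spin": 0, "gripper": 0.3},
  {"slide": [0, 0, 0], "spin": 0, "gripper": 0.3},
  {"slide": [0, 0, 0], "spin": 0, "gripper": 0.3},
  {"slide": [0, 0, 0], "spin": 0, "gripper": 0.3},
  {"slide": [0, 0, -0.01], "spin": 0, "gripper": 0.3},
  {"slide": [0, 0, -0.03], "spin": 0, "gripper": 0.3},
  {"slide": [0, 0, -0.06], "spin": 0, "gripper": 0.3},
  {"slide": [0, 0, -0.08], "spin": 0, "gripper": 0.3},
])

```text
t: 16.47
tool_pos: [0.6677, 0.0463, 0.1901]
tool_rot: [0.0, 3.139, -0.0]
contact_force: [0.3, -0.4, 1.5]
opening: 0.0554
grip_force: 0.0
```

```bash
python3 snap.py N && python3 -c "
from fit import *
o,d=pickle.load(open('pics/N.pkl','rb'));print(o['tool_pos'])
print([fit('N',(.667,.0472,z),(.0235,.0100),z=z,span=.004) for z in(.026,.030,.04)])
import cv2;I=cv2.imread('pics/N.png');cv2.imwrite('pics/Nc.png',cv2.resize(I[130:430,170:470],(600,600)))"
```

```text
[0.66770582 0.0463078  0.19012999]
[(array([0.66782494, 0.04707936, 0.026     ]), np.float64(13.504195213317871)), (array([0.66551287, 0.04701171, 0.03      ]), np.float64(13.105798721313477)), (array([0.66488827, 0.04726463, 0.04      ]), np.float64(12.156832695007324))]
```

View pics/Nc.png

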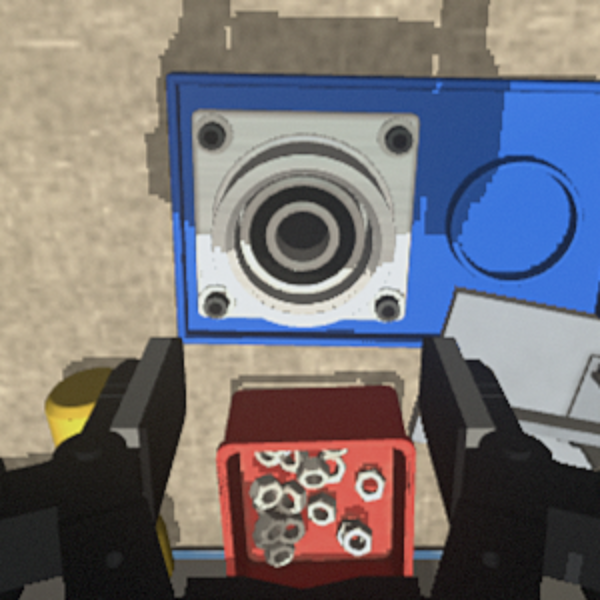

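The bearing is seated: its top fits best at z = 26 mm, at (0.668, 0.047). Next is the steel ring.

arm_command([
  {"slide": [0.025, -0.006, 0], "spin": 0, "gripper": 0.3},
  {"slide": [0.06, -0.014, 0], "spin": 0, "gripper": 0.3},
  {"slide": [0.095, -0.022, 0.01], "spin": 0, "gripper": 0.3},
  {"slide": [0.13, -0.03, 0.025], "spin": 0, "gripper": 0.3},
  {"slide": [0.165, -0.038, 0.045], "spin": 0, "gripper": 0.3},
  {"slide": [0.2, -0.046, 0.06], "spin": 0, "gripper": 0.3},
  {"slide": [0.22, -0.051, 0.075], "spin": 0, "gripper": 0.3},
  {"slide": [0.234, -0.0545, 0.08], "spin": 0, "gripper": 0.3},
])

```text
t: 17.18
tool_pos: [0.4294, -0.008, 0.1045]
tool_rot: [-0.001, -3.137, -0.001]
contact_force: [-0.8, -0.5, 0.3]
opening: 0.0553
grip_force: 0.0
```

arm_command([
  {"slide": [0, 0, 0], "spin": 0, "gripper": 0.3},
  {"slide": [0, 0, 0], "spin": 0, "gripper": 0.3},
  {"slide": [0, 0, 0], "spin": 0, "gripper": 0.3},
  {"slide": [0, 0, 0], "spin": 0, "gripper": 0.3},
  {"slide": [0, 0, 0], "spin": 0, "gripper": 0.3},
  {"slide": [0, 0, 0], "spin": 0, "gripper": 0.3},
  {"slide": [0, 0, 0], "spin": 0, "gripper": 0.3},
  {"slide": [0, 0, 0], "spin": 0, "gripper": 0.3},
])

```text
t: 17.85
tool_pos: [0.4334, -0.0081, 0.1072]
tool_rot: [0.0, 3.141, -0.0]
contact_force: [-0.0, 0.1, -1.3]
opening: 0.0553
grip_force: 0.0
```

```bash
python3 snap.py O && python3 -c "
from fit import *
o,d=pickle.load(open('pics/O.pkl','rb'));print(o['tool_pos'])
print(fit('O',(.433,-.0077,.012),(.0235,.0185),z=.012,span=.005))"
```

```text
[ 0.43339741 -0.00806754  0.10722403]
(array([ 0.43267575, -0.00764658,  0.012     ]), np.float64(10.672505378723145))
```

arm_command([
  {"slide": [0.0005, 0, 0.006], "spin": 0, "gripper": 0.3},
  {"slide": [0.0005, 0, 0.014], "spin": 0, "gripper": 0.3},
  {"slide": [0.0005, 0, 0.021], "spin": 0, "gripper": 0.3},
  {"slide": [0.0005, 0, 0.027], "spin": 0, "gripper": 0.3},
  {"slide": [0.0005, 0, 0.0307], "spin": 0, "gripper": 0.3},
  {"slide": [0.0005, 0, 0.0307], "spin": 0, "gripper": 0.3},
  {"slide": [0.0005, 0, 0.0307], "spin": 0, "gripper": 0.3},
  {"slide": [0.0005, 0, 0.0307], "spin": 0, "gripper": 0.3},
])

```text
t: 18.57
tool_pos: [0.4328, -0.0082, 0.0766]
tool_rot: [0.001, 3.141, -0.0]
contact_force: [-0.1, -0.0, 0.3]
opening: 0.0556
grip_force: 0.0
```

arm_command([
  {"slide": [0, 0, 0], "spin": 0, "gripper": 0.3},
  {"slide": [0, 0, 0], "spin": 0, "gripper": 0.3},
  {"slide": [0, 0, 0], "spin": 0, "gripper": -0.1},
  {"slide": [0, 0, 0], "spin": 0, "gripper": -0.1},
  {"slide": [0, 0, 0], "spin": 0, "gripper": -0.1},
  {"slide": [0, 0, 0], "spin": 0, "gripper": -0.1},
  {"slide": [0, 0, 0], "spin": 0, "gripper": -0.1},
  {"slide": [0, 0, 0], "spin": 0, "gripper": -0.1},
])

```text
t: 19.23
tool_pos: [0.4331, -0.0082, 0.0772]
tool_rot: [0.0, 3.141, -0.0]
contact_force: [-2.3, 0.0, 5.8]
opening: 0.0443
grip_force: 40.3
```

arm_command([
  {"slide": [0, 0, -0.008], "spin": 0, "gripper": -0.1},
  {"slide": [0, 0, -0.016], "spin": 0, "gripper": -0.1},
  {"slide": [0, 0, -0.024], "spin": 0, "gripper": -0.1},
  {"slide": [0, 0, -0.032], "spin": 0, "gripper": -0.1},
  {"slide": [0, 0, -0.04], "spin": 0, "gripper": -0.1},
  {"slide": [0, 0, -0.046], "spin": 0, "gripper": -0.1},
  {"slide": [0, 0, -0.05], "spin": 0, "gripper": -0.1},
  {"slide": [0, 0, -0.05], "spin": 0, "gripper": -0.1},
])

```text
t: 19.9
tool_pos: [0.4333, -0.0082, 0.1277]
tool_rot: [0.0, 3.139, -0.001]
contact_force: [-0.4, -0.0, -0.5]
opening: 0.0446
grip_force: 40.8
```

arm_command([
  {"slide": [-0.02, 0.005, 0], "spin": 0, "gripper": -0.1},
  {"slide": [-0.055, 0.013, 0], "spin": 0, "gripper": -0.1},
  {"slide": [-0.09, 0.021, 0], "spin": 0, "gripper": -0.1},
  {"slide": [-0.125, 0.029, 0], "spin": 0, "gripper": -0.1},
  {"slide": [-0.16, 0.037, 0], "spin": 0, "gripper": -0.1},
  {"slide": [-0.195, 0.045, 0], "spin": 0, "gripper": -0.1},
  {"slide": [-0.22, 0.051, 0], "spin": 0, "gripper": -0.1},
  {"slide": [-0.2338, 0.0548, 0], "spin": 0, "gripper": -0.1},
])

```text
t: 20.57
tool_pos: [0.6689, 0.0472, 0.1258]
tool_rot: [-0.0, 3.141, 0.0]
contact_force: [-0.1, 0.4, 0.0]
opening: 0.0449
grip_force: 40.9
```

arm_command([
  {"slide": [0, 0, 0], "spin": 0, "gripper": -0.1},
  {"slide": [0, 0, 0], "spin": 0, "gripper": -0.1},
  {"slide": [0, 0, 0], "spin": 0, "gripper": -0.1},
  {"slide": [0, 0, 0], "spin": 0, "gripper": -0.1},
  {"slide": [0, 0, 0], "spin": 0, "gripper": -0.1},
  {"slide": [0, 0, 0], "spin": 0, "gripper": -0.1},
  {"slide": [0, 0, 0], "spin": 0, "gripper": -0.1},
  {"slide": [0, 0, 0], "spin": 0, "gripper": -0.1},
])

```text
t: 21.23
tool_pos: [0.6662, 0.0465, 0.1266]
tool_rot: [0.001, 3.141, -0.0]
contact_force: [0.8, -0.1, -0.6]
opening: 0.0445
grip_force: 40.9
```

```bash
python3 snap.py P && for z in .062 .0645 .067 .07; do python3 hand.py P $z .0235,.0185; done; python3 -c "
import cv2;I=cv2.imread('pics/P.png');cv2.imwrite('pics/Pc.png',cv2.resize(I[200:440,200:440],(600,600)))"
```

```text
[0.6662 0.0465 0.1266] [0.664  0.0471 0.0646] offset [-0.0022  0.0006] 10.367984771728516
[0.6662 0.0465 0.1266] [0.6653 0.0472 0.0621] offset [-0.0009  0.0007] 12.259103775024414
[0.6662 0.0465 0.1266] [0.6668 0.0472 0.0596] offset [0.0006 0.0006] 13.144561767578125
[0.6662 0.0465 0.1266] [0.6686 0.0472 0.0566] offset [0.0024 0.0007] 12.225397109985352
```

View pics/Pc.png

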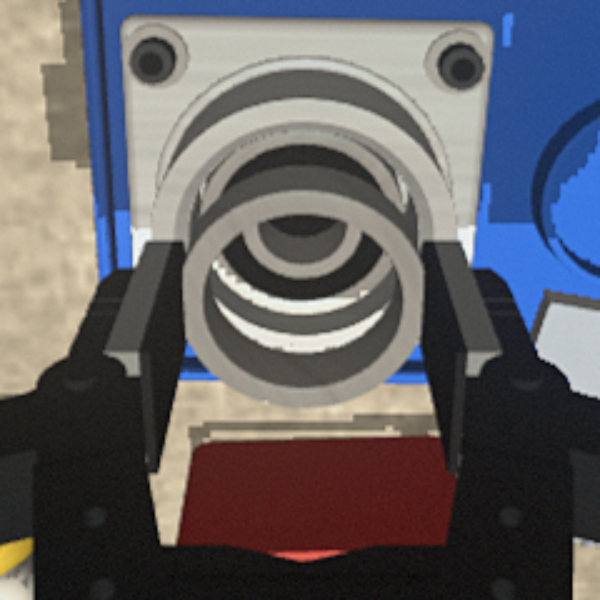

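The ring is held level above the bore at (0.6665, 0.0472), about 3 mm into the pads. Lowering.

arm_command([
  {"slide": [-0.0004, 0, 0.004], "spin": 0, "gripper": -0.1},
  {"slide": [-0.0004, 0, 0.008], "spin": 0, "gripper": -0.1},
  {"slide": [-0.0004, 0, 0.012], "spin": 0, "gripper": -0.1},
  {"slide": [-0.0004, 0, 0.015], "spin": 0, "gripper": -0.1},
  {"slide": [-0.0004, 0, 0.018], "spin": 0, "gripper": -0.1},
  {"slide": [-0.0004, 0, 0.02], "spin": 0, "gripper": -0.1},
  {"slide": [-0.0004, 0, 0.02], "spin": 0, "gripper": -0.1},
  {"slide": [-0.0004, 0, 0.02], "spin": 0, "gripper": -0.1},
])

```text
t: 21.95
tool_pos: [0.6669, 0.0466, 0.1066]
tool_rot: [-0.0, -3.142, 0.0]
contact_force: [-1.0, -0.3, 1.2]
opening: 0.0447
grip_force: 42.2
```

arm_command([
  {"slide": [0, 0, 0], "spin": 0, "gripper": -0.1},
  {"slide": [0, 0, 0], "spin": 0, "gripper": -0.1},
  {"slide": [0, 0, 0], "spin": 0, "gripper": -0.1},
  {"slide": [0, 0, 0], "spin": 0, "gripper": -0.1},
])

```text
t: 22.28
tool_pos: [0.6669, 0.0466, 0.1066]
tool_rot: [0.0, 3.141, 0.0]
contact_force: [-2.2, -0.0, 2.0]
opening: 0.0443
grip_force: 42.6
```

Light contact of about 2 N, so it is resting on the bearing or nearly. Release and check.

arm_command([
  {"slide": [0, 0, 0], "spin": 0, "gripper": 0.3},
  {"slide": [0, 0, 0], "spin": 0, "gripper": 0.3},
  {"slide": [0, 0, 0], "spin": 0, "gripper": 0.3},
  {"slide": [0, 0, 0], "spin": 0, "gripper": 0.3},
  {"slide": [0, 0, -0.01], "spin": 0, "gripper": 0.3},
  {"slide": [0, 0, -0.03], "spin": 0, "gripper": 0.3},
  {"slide": [0, 0, -0.06], "spin": 0, "gripper": 0.3},
  {"slide": [0, 0, -0.08], "spin": 0, "gripper": 0.3},
])

```text
t: 22.95
tool_pos: [0.6674, 0.0466, 0.1893]
tool_rot: [0.0, 3.139, -0.0]
contact_force: [0.3, 0.2, 1.1]
opening: 0.0553
grip_force: 0.0
```

```bash
python3 snap.py Q && python3 -c "
from fit import *
o,d=pickle.load(open('pics/Q.pkl','rb'));print(o['tool_pos'])
for z in(.035,.038,.041,.044): print(fit('Q',(.667,.0472,z),(.0235,.0185),z=z,span=.005))"
```

```text
[0.66738843 0.04657896 0.18930821]
(array([0.66784894, 0.04730687, 0.035     ]), np.float64(12.528884887695312))
(array([0.6668676 , 0.04726613, 0.038     ]), np.float64(12.527677536010742))
(array([0.66583306, 0.0470949 , 0.041     ]), np.float64(12.271102905273438))
(array([0.66481814, 0.04713865, 0.044     ]), np.float64(11.772960662841797))
```

Ring seated: top near 38 mm, at (0.667, 0.047). Next is the collar.

arm_command([
  {"slide": [0.02, -0.016, 0], "spin": 0, "gripper": 0.1},
  {"slide": [0.048, -0.04, 0], "spin": 0, "gripper": 0.1},
  {"slide": [0.076, -0.064, 0], "spin": 0, "gripper": 0.1},
  {"slide": [0.104, -0.088, 0.015], "spin": 0, "gripper": 0.1},
  {"slide": [0.132, -0.112, 0.03], "spin": 0, "gripper": 0.1},
  {"slide": [0.157, -0.133, 0.045], "spin": 0, "gripper": 0.1},
  {"slide": [0.169, -0.144, 0.06], "spin": 0, "gripper": 0.1},
  {"slide": [0.174, -0.149, 0.065], "spin": 0, "gripper": 0.1},
])

```text
t: 23.67
tool_pos: [0.4898, -0.1031, 0.1192]
tool_rot: [-0.004, -3.138, -0.002]
contact_force: [-0.7, 0.6, -0.3]
opening: 0.0467
grip_force: 0.0
```

arm_command([
  {"slide": [0, 0, 0], "spin": 0, "gripper": 0.1},
  {"slide": [0, 0, 0], "spin": 0, "gripper": 0.1},
  {"slide": [0, 0, 0], "spin": 0, "gripper": 0.1},
  {"slide": [0, 0, 0], "spin": 0, "gripper": 0.1},
  {"slide": [0, 0, 0], "spin": 0, "gripper": 0.1},
  {"slide": [0, 0, 0], "spin": 0, "gripper": 0.1},
  {"slide": [0, 0, 0], "spin": 0, "gripper": 0.1},
])

```text
t: 24.25
tool_pos: [0.4933, -0.1021, 0.1217]
tool_rot: [-0.001, 3.141, -0.0]
contact_force: [0.9, -0.1, -0.1]
opening: 0.0471
grip_force: 0.0
```

```bash
python3 snap.py R && python3 -c "
from fit import *
o,d=pickle.load(open('pics/R.pkl','rb'));print(o['tool_pos']);C=cam2world(d,o)
r=fit('R',(.493,-.102,.018),(.016,),z=.018,span=.007);print(r)
u=[proj(d,np.array([*r[0][:2],.018]),C), proj(d,np.array([*o['tool_pos'][:2],.018]),C)]
I=cv2.imread('pics/R.png')
cv2.drawMarker(I,tuple(u[0].astype(int)),(0,0,255),0,8,1);cv2.drawMarker(I,tuple(u[1].astype(int)),(255,0,0),1,8,1)
cv2.imwrite('pics/Rc.png',cv2.resize(I[200:400,220:420],(600,600)))"
```

```text
[ 0.49325455 -0.10206254  0.12174758]
(array([ 0.49225259, -0.10257893,  0.018     ]), np.float64(9.958888053894043))
```

View pics/Rc.png

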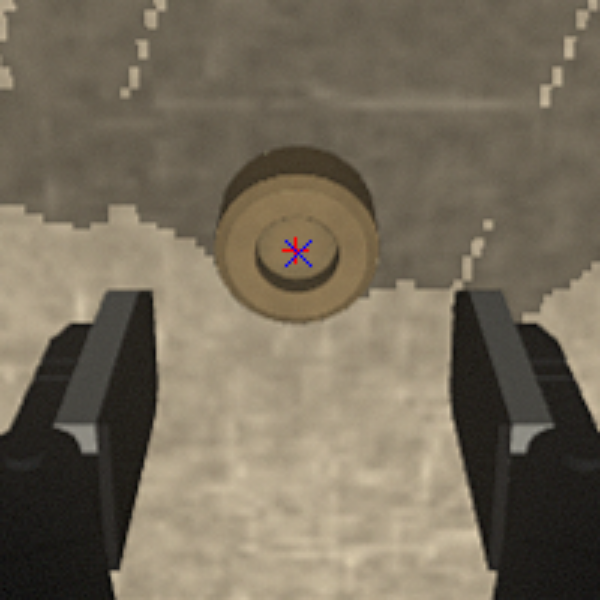

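The collar is centred between the pads (crop 297,248). Descend and grip it.

arm_command([
  {"slide": [0.0008, -0.0006, 0.01], "spin": 0, "gripper": 0.1},
  {"slide": [0.0008, -0.0006, 0.02], "spin": 0, "gripper": 0.1},
  {"slide": [0.0008, -0.0006, 0.03], "spin": 0, "gripper": 0.1},
  {"slide": [0.0008, -0.0006, 0.037], "spin": 0, "gripper": 0.1},
  {"slide": [0.0008, -0.0006, 0.0407], "spin": 0, "gripper": 0.1},
  {"slide": [0.0008, -0.0006, 0.0407], "spin": 0, "gripper": 0.1},
  {"slide": [0.0008, -0.0006, 0.0407], "spin": 0, "gripper": 0.1},
  {"slide": [0.0008, -0.0006, 0.0407], "spin": 0, "gripper": 0.1},
])

```text
t: 24.97
tool_pos: [0.4923, -0.1031, 0.081]
tool_rot: [0.0, 3.141, -0.0]
contact_force: [-0.5, -1.4, 0.9]
opening: 0.0471
grip_force: 0.0
```

arm_command([
  {"slide": [0, 0, 0], "spin": 0, "gripper": -0.5},
  {"slide": [0, 0, 0], "spin": 0, "gripper": -0.5},
  {"slide": [0, 0, 0], "spin": 0, "gripper": -0.5},
  {"slide": [0, 0, 0], "spin": 0, "gripper": -0.5},
  {"slide": [0, 0, 0], "spin": 0, "gripper": -0.5},
  {"slide": [0, 0, 0], "spin": 0, "gripper": -0.5},
  {"slide": [0, 0, 0], "spin": 0, "gripper": -0.5},
  {"slide": [0, 0, 0], "spin": 0, "gripper": -0.5},
])

```text
t: 25.63
tool_pos: [0.4926, -0.1032, 0.0816]
tool_rot: [0.0, 3.14, -0.001]
contact_force: [-2.4, -0.1, 5.6]
opening: 0.0295
grip_force: 39.8
```

arm_command([
  {"slide": [0, 0, -0.008], "spin": 0, "gripper": -0.5},
  {"slide": [0, 0, -0.016], "spin": 0, "gripper": -0.5},
  {"slide": [0, 0, -0.024], "spin": 0, "gripper": -0.5},
  {"slide": [0, 0, -0.032], "spin": 0, "gripper": -0.5},
  {"slide": [0, 0, -0.04], "spin": 0, "gripper": -0.5},
  {"slide": [0, 0, -0.046], "spin": 0, "gripper": -0.5},
  {"slide": [0, 0, -0.05], "spin": 0, "gripper": -0.5},
  {"slide": [0, 0, -0.05], "spin": 0, "gripper": -0.5},
])

```text
t: 26.3
tool_pos: [0.4926, -0.1032, 0.1321]
tool_rot: [0.0, 3.139, -0.001]
contact_force: [0.3, -0.0, -1.4]
opening: 0.0295
grip_force: 39.7
```

arm_command([
  {"slide": [-0.018, 0.024, 0], "spin": 0, "gripper": -0.5},
  {"slide": [-0.042, 0.056, 0], "spin": 0, "gripper": -0.5},
  {"slide": [-0.066, 0.088, 0], "spin": 0, "gripper": -0.5},
  {"slide": [-0.09, 0.12, 0], "spin": 0, "gripper": -0.5},
  {"slide": [-0.114, 0.152, 0], "spin": 0, "gripper": -0.5},
  {"slide": [-0.138, 0.184, 0], "spin": 0, "gripper": -0.5},
  {"slide": [-0.16, 0.214, 0], "spin": 0, "gripper": -0.5},
  {"slide": [-0.174, 0.233, 0], "spin": 0, "gripper": -0.5},
])

```text
t: 26.97
tool_pos: [0.6673, 0.1331, 0.1301]
tool_rot: [-0.003, 3.141, 0.001]
contact_force: [0.1, -1.1, -0.8]
opening: 0.0292
grip_force: 39.8
```

arm_command([
  {"slide": [0, 0, 0], "spin": 0, "gripper": -0.5},
  {"slide": [0, 0, 0], "spin": 0, "gripper": -0.5},
  {"slide": [0, 0, 0], "spin": 0, "gripper": -0.5},
  {"slide": [0, 0, 0], "spin": 0, "gripper": -0.5},
  {"slide": [0, 0, 0], "spin": 0, "gripper": -0.5},
  {"slide": [0, 0, 0], "spin": 0, "gripper": -0.5},
  {"slide": [0, 0, 0], "spin": 0, "gripper": -0.5},
  {"slide": [0, 0, 0], "spin": 0, "gripper": -0.5},
])

```text
t: 27.63
tool_pos: [0.6659, 0.1295, 0.1309]
tool_rot: [0.002, 3.141, 0.0]
contact_force: [0.4, 0.9, -0.6]
opening: 0.0293
grip_force: 39.8
```

```bash
python3 snap.py S && for z in .06 .063 .066; do python3 hand.py S $z .016; done
```

```text
[0.6659 0.1295 0.1309] [0.6623 0.1315 0.0709] offset [-0.0036  0.002 ] 9.368040084838867
[0.6659 0.1295 0.1309] [0.6646 0.1299 0.0679] offset [-0.0013  0.0004] 10.669968605041504
[0.6659 0.1295 0.1309] [0.6666 0.1302 0.0649] offset [0.0007 0.0007] 12.727750778198242
```

arm_command([
  {"slide": [-0.0006, 0.0003, 0.008], "spin": 0, "gripper": -0.5},
  {"slide": [-0.0006, 0.0003, 0.016], "spin": 0, "gripper": -0.5},
  {"slide": [-0.0006, 0.0003, 0.024], "spin": 0, "gripper": -0.5},
  {"slide": [-0.0006, 0.0003, 0.03], "spin": 0, "gripper": -0.5},
  {"slide": [-0.0006, 0.0003, 0.036], "spin": 0, "gripper": -0.5},
  {"slide": [-0.0006, 0.0003, 0.039], "spin": 0, "gripper": -0.5},
  {"slide": [-0.0006, 0.0003, 0.039], "spin": 0, "gripper": -0.5},
  {"slide": [-0.0006, 0.0003, 0.039], "spin": 0, "gripper": -0.5},
])

```text
t: 28.35
tool_pos: [0.6666, 0.1303, 0.0914]
tool_rot: [-0.0, -3.141, 0.0]
contact_force: [-0.4, -0.0, -0.6]
opening: 0.0289
grip_force: 39.8
```

arm_command([
  {"slide": [0, 0, 0.001], "spin": 0, "gripper": -0.5},
  {"slide": [0, 0, 0.002], "spin": 0, "gripper": -0.5},
  {"slide": [0, 0, 0.003], "spin": 0, "gripper": -0.5},
  {"slide": [0, 0, 0.004], "spin": 0, "gripper": -0.5},
  {"slide": [0, 0, 0.004], "spin": 0, "gripper": -0.5},
  {"slide": [0, 0, 0.004], "spin": 0, "gripper": -0.5},
])

```text
t: 28.85
tool_pos: [0.6666, 0.1303, 0.0877]
tool_rot: [-0.0, -3.142, 0.0]
contact_force: [0.1, -0.8, -0.3]
opening: 0.0293
grip_force: 39.8
```

arm_command([
  {"slide": [0, 0, 0.001], "spin": 0, "gripper": -0.5},
  {"slide": [0, 0, 0.002], "spin": 0, "gripper": -0.5},
  {"slide": [0, 0, 0.002], "spin": 0, "gripper": -0.5},
  {"slide": [0, 0, 0.002], "spin": 0, "gripper": -0.5},
])

```text
t: 29.18
tool_pos: [0.6667, 0.1303, 0.0857]
tool_rot: [0.0, 3.141, 0.0]
contact_force: [0.6, -0.4, -0.4]
opening: 0.0295
grip_force: 39.8
```

Grasp height plus the 4 mm pocket floor gives 85.6 mm, so the collar is at its floor. Release.

arm_command([
  {"slide": [0, 0, 0], "spin": 0, "gripper": 0.0},
  {"slide": [0, 0, 0], "spin": 0, "gripper": 0.0},
  {"slide": [0, 0, 0], "spin": 0, "gripper": 0.0},
  {"slide": [0, 0, 0], "spin": 0, "gripper": 0.0},
  {"slide": [0, 0, -0.015], "spin": 0, "gripper": 0.0},
  {"slide": [0, 0, -0.035], "spin": 0, "gripper": 0.0},
  {"slide": [0, 0, -0.065], "spin": 0, "gripper": 0.0},
  {"slide": [0, 0, -0.1], "spin": 0, "gripper": 0.0},
])

```text
t: 29.85
tool_pos: [0.6654, 0.1302, 0.1857]
tool_rot: [-0.0, -3.138, 0.001]
contact_force: [0.7, -0.2, 0.3]
opening: 0.0428
grip_force: 0.0
```

arm_command([
  {"slide": [0.03, -0.035, 0], "spin": 0, "gripper": 0.3},
  {"slide": [0.055, -0.07, 0], "spin": 0, "gripper": 0.3},
  {"slide": [0.08, -0.11, 0], "spin": 0, "gripper": 0.3},
  {"slide": [0.105, -0.145, 0], "spin": 0, "gripper": 0.3},
  {"slide": [0.13, -0.18, 0], "spin": 0, "gripper": 0.3},
  {"slide": [0.155, -0.215, 0], "spin": 0, "gripper": 0.3},
  {"slide": [0.18, -0.25, 0], "spin": 0, "gripper": 0.3},
  {"slide": [0.2, -0.28, 0], "spin": 0, "gripper": 0.3},
])

```text
t: 30.52
tool_pos: [0.4716, -0.1418, 0.1871]
tool_rot: [-0.001, 3.14, -0.001]
contact_force: [0.8, -0.6, 0.1]
opening: 0.0556
grip_force: 0.0
```

arm_command([
  {"slide": [0.02, -0.03, 0.02], "spin": 0, "gripper": 0.3},
  {"slide": [0.034, -0.048, 0.045], "spin": 0, "gripper": 0.3},
  {"slide": [0.034, -0.05, 0.065], "spin": 0, "gripper": 0.3},
  {"slide": [0.034, -0.05, 0.075], "spin": 0, "gripper": 0.3},
  {"slide": [0.034, -0.05, 0.075], "spin": 0, "gripper": 0.3},
  {"slide": [0.034, -0.05, 0.075], "spin": 0, "gripper": 0.3},
  {"slide": [0.034, -0.05, 0.075], "spin": 0, "gripper": 0.3},
  {"slide": [0.034, -0.05, 0.075], "spin": 0, "gripper": 0.3},
])

```text
t: 31.18
tool_pos: [0.4401, -0.1905, 0.1125]
tool_rot: [-0.002, 3.139, -0.003]
contact_force: [-0.5, 0.2, 0.4]
opening: 0.0556
grip_force: 0.0
```

arm_command([
  {"slide": [0, 0, 0], "spin": 0, "gripper": 0.3},
  {"slide": [0, 0, 0], "spin": 0, "gripper": 0.3},
  {"slide": [0, 0, 0], "spin": 0, "gripper": 0.3},
  {"slide": [0, 0, 0], "spin": 0, "gripper": 0.3},
  {"slide": [0, 0, 0], "spin": 0, "gripper": 0.3},
])

```text
t: 31.6
tool_pos: [0.4388, -0.1905, 0.1108]
tool_rot: [0.0, 3.142, -0.0]
contact_force: [0.0, -0.1, 0.2]
opening: 0.0555
grip_force: 0.0
```

```bash
python3 snap.py T && python3 -c "
from fit import *
o,d=pickle.load(open('pics/T.pkl','rb'));print(o['tool_pos'])
print(fit('T',(.4323,-.1996,.012),(.0235,.0185),z=.012,span=.006))"
```

```text
[ 0.43880469 -0.19047454  0.11079579]
(array([ 0.43202305, -0.19972637,  0.012     ]), np.float64(12.481775283813477))
```

arm_command([
  {"slide": [0.0066, -0.0098, 0], "spin": 0, "gripper": 0.3},
  {"slide": [0.0066, -0.0098, 0.006], "spin": 0, "gripper": 0.3},
  {"slide": [0.0066, -0.0098, 0.014], "spin": 0, "gripper": 0.3},
  {"slide": [0.0066, -0.0098, 0.022], "spin": 0, "gripper": 0.3},
  {"slide": [0.0066, -0.0098, 0.029], "spin": 0, "gripper": 0.3},
  {"slide": [0.0066, -0.0098, 0.033], "spin": 0, "gripper": 0.3},
  {"slide": [0.0066, -0.0098, 0.035], "spin": 0, "gripper": 0.3},
  {"slide": [0.0066, -0.0098, 0.035], "spin": 0, "gripper": 0.3},
])

```text
t: 32.32
tool_pos: [0.4318, -0.1999, 0.0748]
tool_rot: [-0.0, -3.14, -0.002]
contact_force: [0.0, -0.6, 0.4]
opening: 0.0553
grip_force: 0.0
```

arm_command([
  {"slide": [0, 0, 0], "spin": 0, "gripper": 0.3},
  {"slide": [0, 0, 0], "spin": 0, "gripper": 0.3},
  {"slide": [0, 0, 0], "spin": 0, "gripper": 0.3},
  {"slide": [0, 0, 0], "spin": 0, "gripper": 0.3},
])

```text
t: 32.65
tool_pos: [0.4324, -0.2005, 0.0761]
tool_rot: [0.0, 3.141, -0.001]
contact_force: [-0.2, -0.3, 0.3]
opening: 0.0554
grip_force: 0.0
```

arm_command([
  {"slide": [0, 0, 0], "spin": 0, "gripper": -0.1},
  {"slide": [0, 0, 0], "spin": 0, "gripper": -0.1},
  {"slide": [0, 0, 0], "spin": 0, "gripper": -0.1},
  {"slide": [0, 0, 0], "spin": 0, "gripper": -0.1},
  {"slide": [0, 0, 0], "spin": 0, "gripper": -0.1},
  {"slide": [0, 0, 0], "spin": 0, "gripper": -0.1},
])

```text
t: 33.15
tool_pos: [0.4326, -0.2006, 0.0765]
tool_rot: [0.0, 3.141, -0.001]
contact_force: [-1.1, 0.5, 6.0]
opening: 0.0445
grip_force: 40.5
```

arm_command([
  {"slide": [0, 0, -0.008], "spin": 0, "gripper": -0.1},
  {"slide": [0, 0, -0.016], "spin": 0, "gripper": -0.1},
  {"slide": [0, 0, -0.024], "spin": 0, "gripper": -0.1},
  {"slide": [0, 0, -0.032], "spin": 0, "gripper": -0.1},
  {"slide": [0, 0, -0.04], "spin": 0, "gripper": -0.1},
  {"slide": [0, 0, -0.046], "spin": 0, "gripper": -0.1},
  {"slide": [0, 0, -0.05], "spin": 0, "gripper": -0.1},
  {"slide": [0, 0, -0.05], "spin": 0, "gripper": -0.1},
])

```text
t: 33.82
tool_pos: [0.4327, -0.2007, 0.127]
tool_rot: [0.0, 3.14, -0.002]
contact_force: [-0.2, 0.3, -0.7]
opening: 0.0452
grip_force: 40.8
```

arm_command([
  {"slide": [-0.02, -0.001, 0], "spin": 0, "gripper": -0.1},
  {"slide": [-0.05, -0.003, 0], "spin": 0, "gripper": -0.1},
  {"slide": [-0.085, -0.005, 0], "spin": 0, "gripper": -0.1},
  {"slide": [-0.12, -0.007, 0], "spin": 0, "gripper": -0.1},
  {"slide": [-0.155, -0.009, 0], "spin": 0, "gripper": -0.1},
  {"slide": [-0.185, -0.011, 0], "spin": 0, "gripper": -0.1},
  {"slide": [-0.208, -0.012, 0], "spin": 0, "gripper": -0.1},
  {"slide": [-0.219, -0.012, 0], "spin": 0, "gripper": -0.1},
])

```text
t: 34.48
tool_pos: [0.6535, -0.2124, 0.1251]
tool_rot: [-0.001, 3.141, -0.0]
contact_force: [-0.1, -0.3, -0.4]
opening: 0.0448
grip_force: 40.9
```

arm_command([
  {"slide": [0, 0, 0], "spin": 0, "gripper": -0.1},
  {"slide": [0, 0, 0], "spin": 0, "gripper": -0.1},
  {"slide": [0, 0, 0], "spin": 0, "gripper": -0.1},
  {"slide": [0, 0, 0], "spin": 0, "gripper": -0.1},
  {"slide": [0, 0, 0], "spin": 0, "gripper": -0.1},
  {"slide": [0, 0, 0], "spin": 0, "gripper": -0.1},
  {"slide": [0, 0, 0], "spin": 0, "gripper": -0.1},
  {"slide": [0, 0, 0], "spin": 0, "gripper": -0.1},
])

```text
t: 35.15
tool_pos: [0.6509, -0.2124, 0.1259]
tool_rot: [0.001, 3.141, -0.0]
contact_force: [0.6, -0.1, -0.6]
opening: 0.0446
grip_force: 40.9
```

```bash
python3 snap.py U && for z in .0645 .066 .0675; do python3 hand.py U $z .0235,.0185; done
```

```text
[ 0.6509 -0.2124  0.1259] [ 0.6504 -0.2118  0.0614] offset [-0.0005  0.0007] 13.045866012573242
[ 0.6509 -0.2124  0.1259] [ 0.6513 -0.2118  0.0599] offset [0.0003 0.0007] 13.43784236907959
[ 0.6509 -0.2124  0.1259] [ 0.6522 -0.2118  0.0584] offset [0.0013 0.0006] 13.25723934173584
```

arm_command([
  {"slide": [-0.0009, -0.0003, 0.003], "spin": 0, "gripper": -0.1},
  {"slide": [-0.0009, -0.0003, 0.007], "spin": 0, "gripper": -0.1},
  {"slide": [-0.0009, -0.0003, 0.011], "spin": 0, "gripper": -0.1},
  {"slide": [-0.0009, -0.0003, 0.014], "spin": 0, "gripper": -0.1},
  {"slide": [-0.0009, -0.0003, 0.017], "spin": 0, "gripper": -0.1},
  {"slide": [-0.0009, -0.0003, 0.0195], "spin": 0, "gripper": -0.1},
  {"slide": [-0.0009, -0.0003, 0.0195], "spin": 0, "gripper": -0.1},
  {"slide": [-0.0009, -0.0003, 0.0195], "spin": 0, "gripper": -0.1},
])

```text
t: 35.87
tool_pos: [0.6521, -0.2127, 0.1066]
tool_rot: [-0.0, -3.141, -0.0]
contact_force: [-1.3, 1.7, 2.4]
opening: 0.0445
grip_force: 42.7
```

arm_command([
  {"slide": [0, 0, 0], "spin": 0, "gripper": -0.1},
  {"slide": [0, 0, 0], "spin": 0, "gripper": -0.1},
  {"slide": [0, 0, 0], "spin": 0, "gripper": -0.1},
  {"slide": [0, 0, 0], "spin": 0, "gripper": -0.1},
])

```text
t: 36.2
tool_pos: [0.6521, -0.2127, 0.1065]
tool_rot: [0.0, 3.141, -0.0]
contact_force: [-2.7, 0.6, 4.0]
opening: 0.0448
grip_force: 43.5
```

Here, as with the steel ring, the tips lightly touch the mouth at 106.6 mm while the ring is already about 7 mm inside. Release.

arm_command([
  {"slide": [0, 0, -0.0005], "spin": 0, "gripper": 0.3},
  {"slide": [0, 0, -0.0005], "spin": 0, "gripper": 0.3},
  {"slide": [0, 0, -0.0005], "spin": 0, "gripper": 0.3},
  {"slide": [0, 0, -0.0005], "spin": 0, "gripper": 0.3},
  {"slide": [0, 0, -0.01], "spin": 0, "gripper": 0.3},
  {"slide": [0, 0, -0.03], "spin": 0, "gripper": 0.3},
  {"slide": [0, 0, -0.06], "spin": 0, "gripper": 0.3},
  {"slide": [0, 0, -0.08], "spin": 0, "gripper": 0.3},
])

```text
t: 36.87
tool_pos: [0.6525, -0.2129, 0.189]
tool_rot: [0.0, 3.14, -0.001]
contact_force: [0.6, -0.8, 1.3]
opening: 0.0556
grip_force: 0.0
```

```bash
python3 snap.py V && python3 -c "
from fit import *
o,d=pickle.load(open('pics/V.pkl','rb'));print(o['tool_pos'])
for z in(.024,.028,.034,.040): print(fit('V',(.6522,-.2121,z),(.0235,.0185),z=z,span=.005))
a=cv2.imread('pics/V.png')[110:330,210:430];b=cv2.imread('pics/Q.png')[110:330,210:430]
cv2.imwrite('pics/Vc.png',cv2.resize(np.hstack([a,b]),(800,400)))"
```

```text
[ 0.65253012 -0.21293194  0.1889517 ]
(array([ 0.65198022, -0.2121994 ,  0.024     ]), np.float64(14.211954116821289))
(array([ 0.650281  , -0.21221724,  0.028     ]), np.float64(13.759791374206543))
(array([ 0.64779971, -0.2122728 ,  0.034     ]), np.float64(12.143180847167969))
(array([ 0.64959383, -0.21213916,  0.04      ]), np.float64(12.260024070739746))
```

View pics/Vc.png

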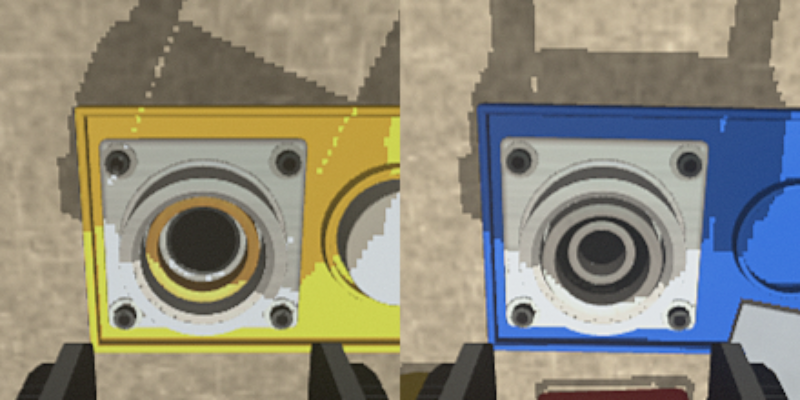

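Left crop: the brass ring is flat on the yellow bore floor. Right crop: the steel ring is flat over the sealed bearing. Next is the open bearing.

arm_command([
  {"slide": [0.02, -0.017, 0], "spin": 0, "gripper": 0.3},
  {"slide": [0.046, -0.039, 0], "spin": 0, "gripper": 0.3},
  {"slide": [0.074, -0.063, 0], "spin": 0, "gripper": 0.3},
  {"slide": [0.102, -0.087, 0], "spin": 0, "gripper": 0.3},
  {"slide": [0.13, -0.111, 0], "spin": 0, "gripper": 0.3},
  {"slide": [0.158, -0.135, 0], "spin": 0, "gripper": 0.3},
  {"slide": [0.186, -0.159, 0], "spin": 0, "gripper": 0.3},
  {"slide": [0.206, -0.176, 0], "spin": 0, "gripper": 0.3},
])

```text
t: 37.58
tool_pos: [0.4439, -0.3903, 0.1867]
tool_rot: [-0.002, -3.142, 0.002]
contact_force: [-0.5, 0.4, 0.4]
opening: 0.0556
grip_force: 0.0
```

arm_command([
  {"slide": [0.014, -0.012, 0.02], "spin": 0, "gripper": 0.3},
  {"slide": [0.014, -0.012, 0.045], "spin": 0, "gripper": 0.3},
  {"slide": [0.014, -0.012, 0.065], "spin": 0, "gripper": 0.3},
  {"slide": [0.014, -0.012, 0.075], "spin": 0, "gripper": 0.3},
  {"slide": [0.014, -0.012, 0.075], "spin": 0, "gripper": 0.3},
  {"slide": [0.014, -0.012, 0.075], "spin": 0, "gripper": 0.3},
  {"slide": [0.014, -0.012, 0.075], "spin": 0, "gripper": 0.3},
  {"slide": [0.014, -0.012, 0.075], "spin": 0, "gripper": 0.3},
])

```text
t: 38.25
tool_pos: [0.433, -0.4013, 0.1132]
tool_rot: [-0.0, 3.139, -0.004]
contact_force: [0.5, 0.0, -0.8]
opening: 0.0556
grip_force: 0.0
```

arm_command([
  {"slide": [0, 0, 0], "spin": 0, "gripper": 0.3},
  {"slide": [0, 0, 0], "spin": 0, "gripper": 0.3},
  {"slide": [0, 0, 0], "spin": 0, "gripper": 0.3},
  {"slide": [0, 0, 0], "spin": 0, "gripper": 0.3},
  {"slide": [0, 0, 0], "spin": 0, "gripper": 0.3},
])

```text
t: 38.67
tool_pos: [0.432, -0.4006, 0.1113]
tool_rot: [0.0, 3.142, -0.0]
contact_force: [-0.3, 0.3, -0.4]
opening: 0.0554
grip_force: 0.0
```

```bash
python3 snap.py W && python3 -c "
from fit import *
o,d=pickle.load(open('pics/W.pkl','rb'));print(o['tool_pos'],o['tool_rot'])
r=fit('W',(.4317,-.4005,.014),(.0235,.010),z=.014,span=.006);print(r)
print(fit('CW',(.4317,-.4005,.014),(.0235,.010),span=.005))
u=proj(d,r[0]+[.017,0,0],cam2world(d,o)).astype(int);print(d['frame'][u[1]-4:u[1]+5,u[0]-4:u[0]+5].mean((0,1)))"
```

```text
[ 0.43202288 -0.40063539  0.11132732] [ 3.32131526e-04  3.14150284e+00 -2.11570832e-04]
(array([ 0.4313259 , -0.40099718,  0.014     ]), np.float64(11.928813934326172))
(array([ 0.43189336, -0.40103748,  0.0128727 ]), np.float64(13.41805648803711))
[130.87654321 115.56790123  92.49382716]
```

Height confirmed at about 13-14 mm and the colour is neutral steel and brass, so this is the right bearing. Gripping.

arm_command([
  {"slide": [0.0004, -0.0009, 0.006], "spin": 0, "gripper": 0.3},
  {"slide": [0.0004, -0.0009, 0.013], "spin": 0, "gripper": 0.3},
  {"slide": [0.0004, -0.0009, 0.02], "spin": 0, "gripper": 0.3},
  {"slide": [0.0004, -0.0009, 0.027], "spin": 0, "gripper": 0.3},
  {"slide": [0.0004, -0.0009, 0.032], "spin": 0, "gripper": 0.3},
  {"slide": [0.0004, -0.0009, 0.0336], "spin": 0, "gripper": 0.3},
  {"slide": [0.0004, -0.0009, 0.0336], "spin": 0, "gripper": 0.3},
  {"slide": [0.0004, -0.0009, 0.0336], "spin": 0, "gripper": 0.3},
])

```text
t: 39.38
tool_pos: [0.4316, -0.4016, 0.0775]
tool_rot: [-0.0, -3.142, -0.0]
contact_force: [0.0, -0.0, -0.2]
opening: 0.0558
grip_force: 0.0
```

arm_command([
  {"slide": [0, 0, 0], "spin": 0, "gripper": 0.3},
  {"slide": [0, 0, 0], "spin": 0, "gripper": -0.1},
  {"slide": [0, 0, 0], "spin": 0, "gripper": -0.1},
  {"slide": [0, 0, 0], "spin": 0, "gripper": -0.1},
  {"slide": [0, 0, 0], "spin": 0, "gripper": -0.1},
  {"slide": [0, 0, 0], "spin": 0, "gripper": -0.1},
  {"slide": [0, 0, 0], "spin": 0, "gripper": -0.1},
  {"slide": [0, 0, 0], "spin": 0, "gripper": -0.1},
])

```text
t: 40.05
tool_pos: [0.4321, -0.4021, 0.0786]
tool_rot: [0.0, 3.14, -0.002]
contact_force: [-0.1, -0.0, 4.7]
opening: 0.0444
grip_force: 41.3
```

arm_command([
  {"slide": [0, 0, -0.008], "spin": 0, "gripper": -0.1},
  {"slide": [0, 0, -0.016], "spin": 0, "gripper": -0.1},
  {"slide": [0, 0, -0.024], "spin": 0, "gripper": -0.1},
  {"slide": [0, 0, -0.032], "spin": 0, "gripper": -0.1},
  {"slide": [0, 0, -0.04], "spin": 0, "gripper": -0.1},
  {"slide": [0, 0, -0.046], "spin": 0, "gripper": -0.1},
  {"slide": [0, 0, -0.05], "spin": 0, "gripper": -0.1},
  {"slide": [0, 0, -0.05], "spin": 0, "gripper": -0.1},
])

```text
t: 40.72
tool_pos: [0.432, -0.402, 0.1291]
tool_rot: [0.0, 3.14, -0.003]
contact_force: [0.4, -0.1, 0.1]
opening: 0.0447
grip_force: 40.8
```

```bash
python3 snap.py X && for z in .0625 .0645 .066 .068; do python3 hand.py X $z .0235,.010; done
```

```text
[ 0.432  -0.402   0.1291] [ 0.4301 -0.4015  0.0666] offset [-0.0019  0.0005] 11.408523559570312
[ 0.432  -0.402   0.1291] [ 0.4314 -0.4015  0.0646] offset [-0.0006  0.0005] 12.556303024291992
[ 0.432  -0.402   0.1291] [ 0.4323 -0.4015  0.0631] offset [0.0003 0.0006] 13.060504913330078
[ 0.432  -0.402   0.1291] [ 0.4336 -0.4015  0.0611] offset [0.0015 0.0005] 13.007123947143555
```

Held, with the bearing top about 66 mm below the TCP. Carry it to the yellow bore, bowed away from the collet.

arm_command([
  {"slide": [-0.03, 0.005, 0], "spin": 0, "gripper": -0.1},
  {"slide": [-0.062, 0.015, 0], "spin": 0, "gripper": -0.1},
  {"slide": [-0.092, 0.032, 0], "spin": 0, "gripper": -0.1},
  {"slide": [-0.12, 0.055, 0], "spin": 0, "gripper": -0.1},
  {"slide": [-0.148, 0.082, 0], "spin": 0, "gripper": -0.1},
  {"slide": [-0.172, 0.112, 0], "spin": 0, "gripper": -0.1},
  {"slide": [-0.192, 0.14, 0], "spin": 0, "gripper": -0.1},
  {"slide": [-0.206, 0.165, 0], "spin": 0, "gripper": -0.1},
])

```text
t: 41.43
tool_pos: [0.6389, -0.2344, 0.1268]
tool_rot: [0.001, -3.141, -0.001]
contact_force: [0.4, 0.3, -0.1]
opening: 0.0443
grip_force: 40.9
```

arm_command([
  {"slide": [-0.01, 0.016, 0], "spin": 0, "gripper": -0.1},
  {"slide": [-0.014, 0.024, 0], "spin": 0, "gripper": -0.1},
  {"slide": [-0.014, 0.024, 0], "spin": 0, "gripper": -0.1},
  {"slide": [-0.014, 0.024, 0], "spin": 0, "gripper": -0.1},
  {"slide": [-0.014, 0.024, 0], "spin": 0, "gripper": -0.1},
  {"slide": [-0.014, 0.024, 0], "spin": 0, "gripper": -0.1},
  {"slide": [-0.014, 0.024, 0], "spin": 0, "gripper": -0.1},
  {"slide": [-0.014, 0.024, 0], "spin": 0, "gripper": -0.1},
])

```text
t: 42.1
tool_pos: [0.6512, -0.2136, 0.1277]
tool_rot: [-0.003, -3.142, 0.0]
contact_force: [-0.7, 1.1, -1.1]
opening: 0.0445
grip_force: 40.9
```

arm_command([
  {"slide": [0, 0, 0], "spin": 0, "gripper": -0.1},
  {"slide": [0, 0, 0], "spin": 0, "gripper": -0.1},
  {"slide": [0, 0, 0], "spin": 0, "gripper": -0.1},
  {"slide": [0, 0, 0], "spin": 0, "gripper": -0.1},
])

```text
t: 42.43
tool_pos: [0.6516, -0.2127, 0.1276]
tool_rot: [0.0, 3.142, -0.0]
contact_force: [0.4, -0.5, -1.4]
opening: 0.0444
grip_force: 40.9
```

```bash
python3 snap.py Y && for z in .0645 .066 .0675; do python3 hand.py Y $z .0235,.010; done
```

```text
[ 0.6516 -0.2127  0.1276] [ 0.651  -0.212   0.0631] offset [-0.0006  0.0006] 11.545266151428223
[ 0.6516 -0.2127  0.1276] [ 0.6519 -0.212   0.0616] offset [0.0003 0.0007] 12.036423683166504
[ 0.6516 -0.2127  0.1276] [ 0.6528 -0.212   0.0601] offset [0.0012 0.0007] 12.14759635925293
```

arm_command([
  {"slide": [-0.0003, 0, 0.004], "spin": 0, "gripper": -0.1},
  {"slide": [-0.0003, 0, 0.008], "spin": 0, "gripper": -0.1},
  {"slide": [-0.0003, 0, 0.012], "spin": 0, "gripper": -0.1},
  {"slide": [-0.0003, 0, 0.015], "spin": 0, "gripper": -0.1},
  {"slide": [-0.0003, 0, 0.018], "spin": 0, "gripper": -0.1},
  {"slide": [-0.0003, 0, 0.0205], "spin": 0, "gripper": -0.1},
  {"slide": [-0.0003, 0, 0.0205], "spin": 0, "gripper": -0.1},
  {"slide": [-0.0003, 0, 0.0205], "spin": 0, "gripper": -0.1},
])

```text
t: 43.15
tool_pos: [0.652, -0.2126, 0.1071]
tool_rot: [0.0, 3.141, -0.0]
contact_force: [0.5, 0.4, -1.5]
opening: 0.0448
grip_force: 41.0
```

arm_command([
  {"slide": [0, 0, 0], "spin": 0, "gripper": -0.1},
  {"slide": [0, 0, 0], "spin": 0, "gripper": -0.1},
  {"slide": [0, 0, 0], "spin": 0, "gripper": -0.1},
])

```text
t: 43.4
tool_pos: [0.6519, -0.2126, 0.1071]
tool_rot: [0.0, 3.141, -0.0]
contact_force: [-0.6, 0.4, -1.0]
opening: 0.0445
grip_force: 41.0
```

Free of side force and about 3 mm above its seat. Release, back off, and look at everything.

arm_command([
  {"slide": [0, 0, 0], "spin": 0, "gripper": 0.3},
  {"slide": [0, 0, 0], "spin": 0, "gripper": 0.3},
  {"slide": [0, 0, 0], "spin": 0, "gripper": 0.3},
  {"slide": [0, 0, 0], "spin": 0, "gripper": 0.3},
  {"slide": [0, 0, -0.01], "spin": 0, "gripper": 0.3},
  {"slide": [0, 0, -0.03], "spin": 0, "gripper": 0.3},
  {"slide": [0, 0, -0.06], "spin": 0, "gripper": 0.3},
  {"slide": [0, 0, -0.08], "spin": 0, "gripper": 0.3},
])

```text
t: 44.07
tool_pos: [0.6525, -0.2128, 0.1901]
tool_rot: [0.0, 3.14, -0.001]
contact_force: [0.7, -0.7, 0.7]
opening: 0.0554
grip_force: 0.0
```

```bash
python3 snap.py Z
```

arm_command([
  {"slide": [-0.02, 0.035, 0], "spin": 0, "gripper": 0.3},
  {"slide": [-0.03, 0.075, 0], "spin": 0, "gripper": 0.3},
  {"slide": [-0.04, 0.115, -0.01], "spin": 0, "gripper": 0.3},
  {"slide": [-0.04, 0.15, -0.02], "spin": 0, "gripper": 0.3},
  {"slide": [-0.04, 0.19, -0.03], "spin": 0, "gripper": 0.3},
  {"slide": [-0.04, 0.225, -0.03], "spin": 0, "gripper": 0.3},
  {"slide": [-0.04, 0.26, -0.03], "spin": 0, "gripper": 0.3},
  {"slide": [-0.04, 0.29, -0.03], "spin": 0, "gripper": 0.3},
])

```text
t: 44.78
tool_pos: [0.6919, 0.0799, 0.2182]
tool_rot: [-0.001, 3.14, 0.001]
contact_force: [0.5, -0.2, -0.3]
opening: 0.0555
grip_force: 0.0
```

```bash
python3 snap.py Y2 && python3 -c "
from fit import *
for z in(.034,.038,.042): print('open',fit('Z',(.6522,-.2121,z),(.0235,.010),z=z,span=.005))
for z in(.034,.038,.042): print('steel',fit(['Y2'],(.667,.0472,z),(.0235,.0185),z=z,span=.005))
for z in(.018,.022,.026): print('collar',fit(['Y2'],(.667,.1305,z),(.016,),z=z,span=.007))
a=cv2.imread('pics/Z.png')[80:320,200:440];b=cv2.imread('pics/Y2.png')
cv2.imwrite('pics/Zc.png',np.hstack([cv2.resize(a,(400,400)),cv2.resize(b[80:320,200:440],(400,400))]))"
```

```text
open (array([ 0.65273181, -0.21203227,  0.034     ]), np.float64(11.314708709716797))
open (array([ 0.65153774, -0.2122266 ,  0.038     ]), np.float64(11.038819313049316))
open (array([ 0.65019872, -0.21224577,  0.042     ]), np.float64(10.824601173400879))
steel (array([0.6679272 , 0.04688969, 0.034     ]), np.float64(11.58279037475586))
steel (array([0.66709026, 0.04732117, 0.038     ]), np.float64(11.517324447631836))
steel (array([0.66621547, 0.0476935 , 0.042     ]), np.float64(11.247020721435547))
collar (array([0.6677531 , 0.13113505, 0.018     ]), np.float64(13.186336517333984))
collar (array([0.66692451, 0.13035837, 0.022     ]), np.float64(12.984570503234863))
collar (array([0.66453563, 0.12839449, 0.026     ]), np.float64(12.792202949523926))
```

View pics/Zc.png

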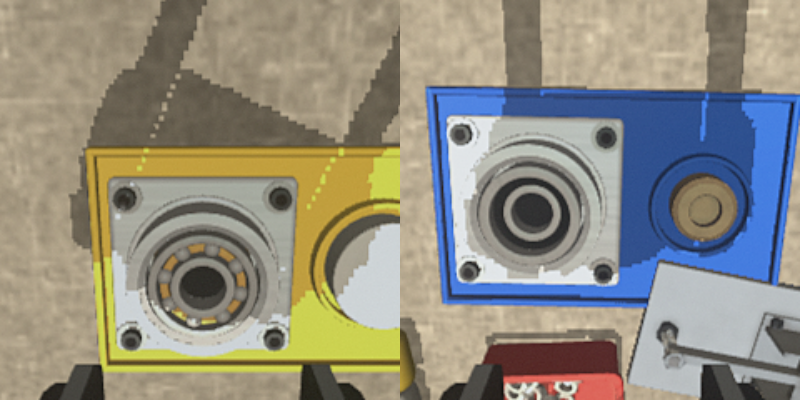

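The open bearing is flat in the yellow bore, the steel ring is flat over the sealed bearing, and the collar stands centred in the pocket. Nothing is touching the robot, so I'm handing in.

```bash
python3 -c "
from station import order; print(order.finish_job())"
```

```text
the job is handed in; nothing more can be done
None
```

Both kits are made up and handed in (no verdict was returned): the final camera check showed all five parts seated in their places, and the bush and collet were never touched.

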